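# Load the last lens carrier into its slot of the curing cassette

## Task

Take the blue lens carrier that stands on end in the drying rack, lay it lens side up on the sloped rest against its two pegs, then take it again by its grip block and slide it level into the lowest free slot of the cassette, gently, lug first, as far as the back stop, and let it down so that it lies flat on its rails behind the retaining lips. Handle it by its lug and its grip block only and never touch its lens; leave it there, released.

Things in the scene. Friction and masses are not known exactly. Their poses are not given: they have to be found in the camera images.
- carrier: Loose lens carrier, 0.12 to 0.21 kg, 202 mm long: round blue plate (128 mm across, 8 mm thick) with a lens on one face, a grip block on one edge and a flat lug opposite. Origin: middle of the block's end. Axes: z from block to lug (up while it stands in the rack), lens faces -y, x across the width. Plate centre at z = 110 mm; plate between y = 1 and 9 mm.
- carrier_mid (a point): Centre of the carrier's round plate, half-way through its thickness (carrier axes). The plate's bare back face is 4 mm from this point on +y; the lens face is 15 mm from it on -y.
- carrier_lug (a point): Centre of the carrier's flat lug (carrier axes), 78 mm from carrier_mid on +z: 34 mm wide (x), 8 mm thick (y, flush with the plate), 28 mm long (z); the lens ends 18 mm below it. It can be pinched across its thickness.
- carrier_block (a point): Centre line of the carrier's grip block (carrier axes), 84 mm from carrier_mid on -z and 5 mm to its lens side. The block is 30 mm wide (x), 18 mm thick (y) and reaches from 20 mm on +z (the plate's edge) to 26 mm on -z (its end). In the rack it is sunk in a pocket, so it can be taken only once the carrier lies elsewhere.
- lens: The carrier's clear lens with its cell, 121 mm across, fixed on the plate and standing 11 mm proud of it; the gripper must not touch it. Origin: centre of its underside, 3 mm inside the plate; z away from the plate.
- rack: Fixed grey drying rack: three upright pockets in a row along its y on an aluminium foot 110 x 136 mm. The carrier stands in the middle pocket, block down, lens toward the rack's -y; pockets are 40 mm deep with 1 to 1.5 mm clearance a side, their tops 46 mm above the table. Origin: centre of its underside. Lifting the carrier 60 mm frees it.
- rest_seat (a point): Where carrier_mid lies when the carrier is properly laid on the fixed sloped rest; 143 mm above the table, 4 mm above the plane of its two rails. Rest frame: z up, y horizontal to the high side, x across. The rails slope 45 degrees, rising to +y; the laid carrier's lens looks half up, half to -y, its block points downhill, its x along the rest's x.
- rest_lug (a point): Where carrier_lug lies when the carrier is laid on the rest: 78 mm uphill of rest_seat (rest frame). The lug overhangs the rails' upper end freely. The plate's lower edge sits on two steel pegs (12 mm thick, 15 mm tall, black tops) at 42 degrees either side of downhill; the block hangs free between and below them.
- slot (a point): Lowest free slot (third of four) of the cassette: point on the level of its rail tops, under the plate's centre when home. Frame: z up, x into the cassette (mouth at -x), y across. Home: carrier_mid 4 mm above it, lens up, lug to +x. Back stop 93 mm on +x (lug end then at it or up to 2.5 mm short). Rails begin at x = -52 mm and support the plate beyond 45 mm either side of the middle.
- cassette: Fixed aluminium cassette 157 x 141 mm, 146 mm tall, clamped at any height on two columns. Slots 33 mm apart, 30 mm free over each pair of rails; a lip 4 mm high stands on the front ends of the rails (slot x = -50 to -47 mm), so the carrier enters 5 to 10 mm above its home height. Side walls leave 133 mm and begin at slot x = -60 mm. The two lower slots hold like carriers, their blocks sticking out. Origin: underside, below slot.

How it is judged:
By the outcome, as a careful person would: the job done as asked, in the order asked, and still so for the second after the job is handed in, with the robot touching nothing.
It also fails if it takes over 64 s, if anything falls off the work surface, if the arm or the gripper's body presses on something with over 40 N, if the wrist force passes 120 N, or if a joint passes its speed limit or range.

## Robot

A 6-joint arm with a two-finger parallel gripper is mounted at the origin on a cart in front of the work surface, level with it; the furniture and walls round the work are solid. World frame = base frame: x ahead of the robot, y to its left, z up, the work surface at z = 0. Lengths are in mm, angles in rad, forces in N, time in s.
With the tool pointing down it reaches from about 300 to 775 mm from the base axis. Payload 14.6 kg.
Tool frame: the origin (TCP) lies at the very end of the fingers, on their centre line; the grasp point (between the pads) lies 19 mm behind it; z points along the fingers, y is the line along which they close (so a half turn about z gives the same grasp; the last joint's range is limited). The gripper opens to 94 mm and grips with 3 to 60 N. Pads are 16 mm wide; open, the fingers measure 119 mm over their backs; the gripper's body (75 mm by 177 mm) begins 78 mm behind the grasp point.
Start: joints at [1.269, 0.3, 1.521, -0, 1.321, -0.067], TCP at [127.955, 534.899, 205.446] pointing down, gripper open.
Joint ranges: [-3.03, 3.03], [-0.79, 2.21], [0.23, 2.52], [-1.04, 4.18], [0, 3.07], [-2.55, 2.55]. Speed limits (rad/s): [2.22, 2.22, 2.57, 3.14, 3.14, 3.14].

## Interface

Orientations are given as [roll, pitch, yaw] about the fixed x, y, z axes, in that order (R = Rz(yaw) Ry(pitch) Rx(roll)).
In Python, from cell import manip, camera, get_calibration gives the robot as it stands. The module is installed in compiled form; this text tells all that it offers.
- The arm moves only by the tool jog_arm, never from a script. Its argument "plan" is one flat list of numbers, 6 for each row, row after row: the shift along the world's x, y, z in m, then the turn, a rotation vector about the world's x, y, z in degrees. A call has 1 to 20 rows; each row is the pose to reach, as a shift and turn from the pose commanded when the call began; what a row does not reach only later rows make up. A row lasts 1/10 s, in which the tool goes at most 50 mm and 8.59 degrees, less where a joint would pass 70% of its speed; a pose out of reach is approached as far as the arm can. A call with a gripper value outside its range is refused whole. "claw" is the finger opening in m, from 0 to 0.094, set as the call begins (left out, the last holds). The fingers move at their own pace and stop on an object; "force" is the grip in N (left out, the last holds). Time passes only in rows, so rows that repeat a pose let the fingers close. It gives the time, the measured TCP pose, the force, the opening and the grip force at its end, in the units of the state.
- manip.read_state(): the state, without advancing time (a new reading comes with each control period).
- camera(name): name is "side" or "top"; returns (picture, depth): 420x560x3 uint8, red, green, blue; 420x560 float32, mm along the optical axis (not along the pixel's ray), 0 where there is no reading.
- get_calibration(name): a dict with "fx", "fy", "cx", "cy" (pixels), "origin" and "attitude" of the camera in the world. Camera axes: x right, y down, z forward; pixel columns grow to the right and rows downward; lengths in mm; the calibration is good to about 2 mm. A picture is of the moment at which its call begins. get_calibration takes no time and is no camera call.
- manip.sign_off(): hands the job in; it is judged then, once.
The state is a dict: "clock": time; "joints": joint angles; "qd": joint speeds; "effort": joint torques, N m; "eef_pos": TCP position; "eef_rot": TCP orientation; "wrist_force": force on the tool from outside, world axes, zero at the start; "moment": the same for the moment, N m; "finger_gap": finger opening in mm; "finger_force": force on a finger pad.
Only numpy, scipy, OpenCV 4.12 (cv2) and the standard library are available. Lean on these libraries where they do the work, as an engineer would, in place of code of your own. Each camera call takes 0.05 s, during which the arm holds its last target. There are 200 camera calls.

## Working session

There is one attempt and no reset: what is moved stays moved. The work goes in short steps, Python scripts to look and compute and a tool call to move; the robot and the scene stay as the last step left them, time stands still between calls to the robot, and variables do not carry over. Pictures are saved under pics/ and viewed, at most 10 in all, crops included, and the job is handed in when it is done.

Besides the shell and the picture viewer there is one more tool, called after ">>>" as a command line: name --argument value ..., lists and objects as JSON in quotes. jog_arm: Moves the arm, as the interface text tells. Its arguments: {"type":"object","properties":{"plan":{"type":"array"},"claw":{"type":"number"},"force":{"type":"number"}},"required":["plan"]}

```bash
mkdir -p pics; python3 - <<'E'
from cell import manip, camera, get_calibration
import cv2, numpy as np
for n in("side","top"):
    p,d=camera(n); np.savez(f"{n}0.npz",p=p,d=d); cv2.imwrite(f"pics/{n}0.png",p[:,:,::-1]); print(n,get_calibration(n))
s=manip.read_state(); print({k:np.round(v,3) for k,v in s.items()})
E
```

```text
side {'fx': 399.1647819738314, 'fy': 399.1647819738314, 'cx': 284.34974252242273, 'cy': 215.34070755799857, 'origin': array([378.15240347, 850.54834018, 622.45810286]), 'attitude': array([-2.09524815, -0.01586033, -2.88610974])}
top {'fx': 453.93508734236275, 'fy': 453.93508734236275, 'cx': 272.11932610157413, 'cy': 210.1212505689971, 'origin': array([ 423.41653842,   64.4859785 , 1138.24164613]), 'attitude': array([-2.97984984,  0.01582087, -1.56154405])}
{'clock': np.float64(0.1), 'joints': array([ 1.269,  0.3  ,  1.522, -0.   ,  1.321, -0.067]), 'qd': array([ 0.   , -0.   ,  0.   ,  0.001,  0.001, -0.001]), 'effort': array([ 2.0000e-03, -5.3265e+01, -3.5328e+01,  7.1000e-02,  2.3000e-02,
       -0.0000e+00]), 'eef_pos': array([127.879, 534.687, 204.938]), 'eef_rot': array([-3.141, -0.   ,  2.907]), 'wrist_force': array([-1.243, -0.086,  0.036]), 'moment': array([-0.011,  0.028,  0.023]), 'finger_force': np.float64(0.0), 'finger_gap': np.float64(93.751)}
```

View pics/side0.png

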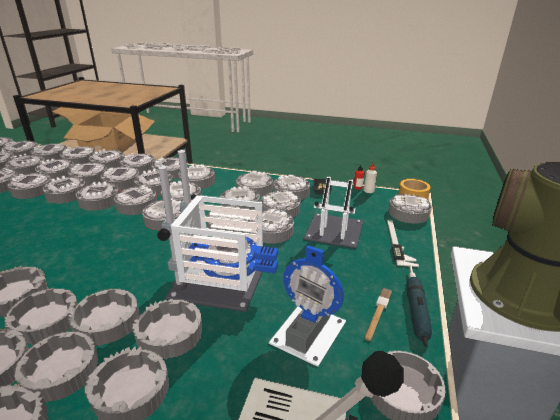

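View pics/top0.png

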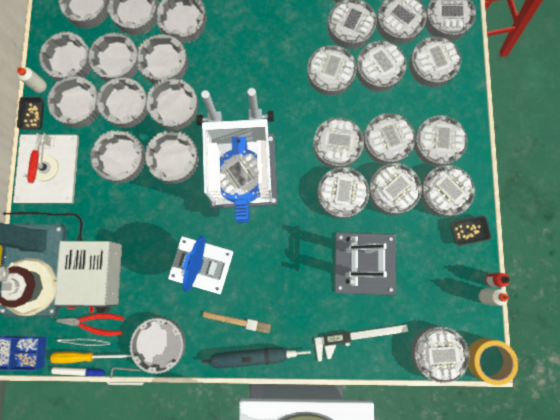

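The side view shows the carrier at (313,285) in the rack, the cassette at (220,245) and the rest at (335,215). In the top view the rack is at (200,262), the cassette at (240,165) and the rest at (365,262). Image up is world +x and image left is +y.

```bash
cat > h.py <<'E'
import numpy as np, cv2
from scipy.spatial.transform import Rotation as Ro
from cell import manip, camera, get_calibration
def grab(n,tag):
    p,d=camera(n); np.savez(f"{n}{tag}.npz",p=p,d=d); return p,d
def load(n,tag):
    z=np.load(f"{n}{tag}.npz"); return z["p"],z["d"]
def cam(n):
    c=get_calibration(n); return c,Ro.from_euler("xyz",c["attitude"]).as_matrix()
def cloud(n,d):
    c,R=cam(n); v,u=np.mgrid[:d.shape[0],:d.shape[1]]
    P=np.stack([(u-c["cx"])/c["fx"]*d,(v-c["cy"])/c["fy"]*d,d],-1)
    W=P@R.T+c["origin"]; W[d<=0]=np.nan; return W
def ray(n,uv,z):
    c,R=cam(n); uv=np.atleast_2d(uv).astype(float)
    r=np.c_[(uv[:,0]-c["cx"])/c["fx"],(uv[:,1]-c["cy"])/c["fy"],np.ones(len(uv))]@R.T
    return c["origin"]+r*((z-c["origin"][2])/r[:,2])[:,None]
def proj(n,X):
    c,R=cam(n); q=(np.atleast_2d(X)-c["origin"])@R; return q[:,:2]/q[:,2:]*[c["fx"],c["fy"]]+[c["cx"],c["cy"]]
def blue(p):
    h=cv2.cvtColor(p,cv2.COLOR_RGB2HSV); return cv2.inRange(h,(104,110,50),(125,255,255))>0
E
python3 - <<'E'
from h import *
pt,dt=load("top","0"); ps,ds=load("side","0")
Wt,Ws=cloud("top",dt),cloud("side",ds)
# table check
for W,n,uv in((Wt,"t",(300,220)),(Ws,"s",(290,380)),(Ws,"s",(240,330))): print(n,W[uv[1],uv[0]].round(1))
for n,p,W,box in(("top",pt,Wt,(170,225,230,305)),("side",ps,Ws,(275,240,350,330))):
    m=np.zeros(p.shape[:2],bool); x0,y0,x1,y1=box; m[y0:y1,x0:x1]=1; m&=blue(p)&np.isfinite(W[...,0])
    X=W[m]; c=np.median(X,0); X=X[np.linalg.norm(X-c,axis=1)<130]; c=X.mean(0); ev=np.linalg.svd(X-c,full_matrices=False)
    print(n,len(X),c.round(1),ev[2].round(3),ev[1].round(0),"min",X.min(0).round(1),"max",X.max(0).round(1))
    lug=X[X[:,2]>X[:,2].max()-22]; print(" lug",lug.mean(0).round(1),lug.min(0).round(1),lug.max(0).round(1))
a=cv2.resize(pt[110:225,185:295],None,fx=3.6,fy=3.6,interpolation=3)
b=cv2.resize(pt[225:305,325:405],None,fx=3.6,fy=3.6,interpolation=3)
c=cv2.resize(ps[180:310,150:280],None,fx=2.2,fy=2.2,interpolation=3)
d=cv2.resize(ps[165:250,295:375],None,fx=3.6,fy=3.6,interpolation=3)
o=np.zeros((600,800,3),np.uint8)
def put(im,x,y): o[y:y+im.shape[0],x:x+im.shape[1]]=im[:600-y,:800-x]
put(c,0,415-101); put(a,0,0) if 0 else None
put(cv2.resize(pt[110:225,185:295],None,fx=2.7,fy=2.7,interpolation=3),0,0); put(b,400,0); put(d,400,294)
cv2.imwrite("pics/m1.png",o[:,:,::-1])
E
```

```text
t [584.3  13.4  -0.8]
s [479.5 383.    0.6]
s [608.5 293.5   1.1]
top 684 [467.4 253.3 142.8] [[-0.017  0.026  1.   ]
 [-0.964  0.267 -0.023]
 [ 0.267  0.963 -0.02 ]] [1021.  789.   83.] min [408.9 235.5  47. ] max [528.4 297.5 210.5]
 lug [467.4 254.8 204.1] [452.1 247.8 189. ] [483.1 264.3 210.5]
side 1226 [464.1 262.7 136.5] [[ 0.07  -0.047  0.996]
 [ 0.963 -0.256 -0.08 ]
 [-0.259 -0.965 -0.028]] [1700. 1263.   87.] min [407.8 241.8  44.4] max [531.6 279.3 209.3]
 lug [468.8 260.4 199.9] [452.5 250.4 187.4] [485.8 266.7 209.3]
```

View pics/m1.png

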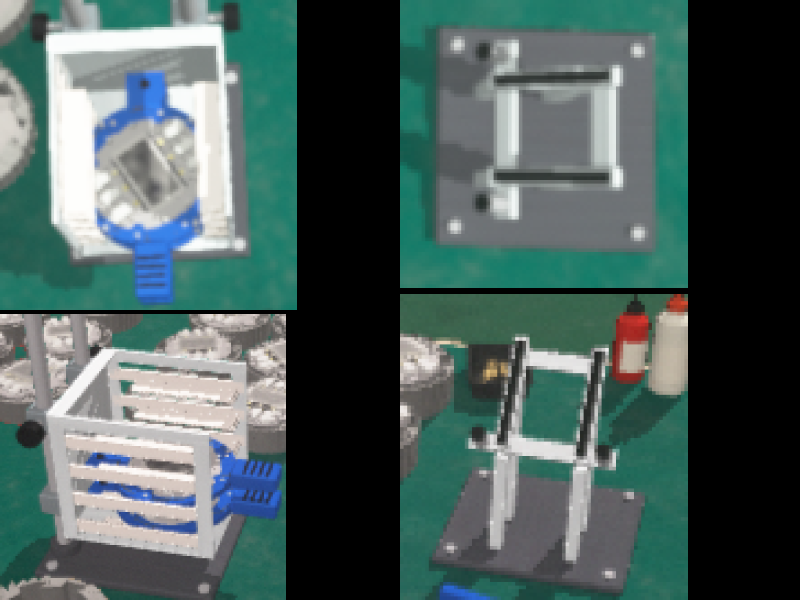

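The cassette opens toward the robot, with its blocks sticking out at −x. The rest's peg tops are at top (348,239) and (348,281), so its low side is world +y. In the rack the lens faces +y.

```bash
python3 - <<'E'
from h import *
pt,dt=load("top","0"); ps,ds=load("side","0"); Wt,Ws=cloud("top",dt),cloud("side",ds)
np.set_printoptions(suppress=True,precision=1)
# rest: peg tops + rails (dark)
for n,p,W,box in(("top",pt,Wt,(335,230,400,295)),("side",ps,Ws,(308,170,362,222))):
    g=p.max(2); m=np.zeros(g.shape,np.uint8); x0,y0,x1,y1=box; m[y0:y1,x0:x1]=g[y0:y1,x0:x1]<55
    k,l,st,ce=cv2.connectedComponentsWithStats(m)
    for i in range(1,k):
        if st[i,4]>8:
            X=W[l==i]; print(n,st[i],ce[i],"med",np.nanmedian(X,0),"z114",ray(n,ce[i],114)[0])
X=Wt[235:290,340:395].reshape(-1,3); X=X[(X[:,2]>60)]; print("rest tall pts",len(X),X.min(0),X.max(0))
# plane of rails
from numpy.linalg import svd
c=X.mean(0); print("c",c,svd(X-c,full_matrices=False)[2].round(3))
# cassette rim
X=Wt[110:215,190:285].reshape(-1,3); h,e=np.histogram(X[:,2],np.arange(-5,260,5)); print([(int(a),int(b)) for a,b in zip(e,h) if b>15])
# blocks & blue
m=np.zeros(dt.shape,bool); m[125:225,205:275]=1; m&=blue(pt); X=Wt[m]
ys,xs=np.where(m); 
for lo,hi,nm in((196,222,"block"),(136,156,"lug")):
    s=m.copy(); s[:lo]=0; s[hi:]=0; X=Wt[s]; print(nm,s.sum(),np.nanmedian(X,0),np.nanmin(X,0),np.nanmax(X,0)); 
    for r in range(lo,hi,3):
        q=np.where(m[r])[0]; 
        if len(q): print(r,q.min(),q.max(),Wt[r,(q.min()+q.max())//2])
E
```

```text
side [315 179  10   9  49] [318.6 181.4] med [ 581.6 -441.4   14.4] z114 [ 545.4 -226.8  114. ]
side [322 178   7  28  39] [325.3 191.6] med [ 509.4 -127.4  133.5] z114 [ 514.7 -165.2  114. ]
side [344 181   7  29  45] [347.2 194.6] med [ 449.6 -128.4  134. ] z114 [ 452.2 -163.8  114. ]
side [314 188   9   6  35] [318.6 191.3] med [ 563.  -362.6   12.6] z114 [ 533.5 -161.8  114. ]
side [315 202   3   3   9] [316. 203.] med [527.5 -88.9 114.4] z114 [527.3 -90.1 114. ]
side [350 207   3   4  10] [351.  208.2] med [432.7 -85.7 115.2] z114 [433.  -87.6 114. ]
rest tall pts 853 [ 423.1 -164.4   60.5] [532.3 -83.8 166.9]
c [ 477.3 -124.9  124. ] [[-0.1  0.7 -0.7]
 [ 1.   0.  -0.1]
 [-0.  -0.7 -0.7]]
[(-5, 1739), (0, 1271), (5, 437), (10, 185), (15, 33), (25, 26), (30, 64), (35, 93), (45, 201), (50, 177), (55, 46), (60, 63), (65, 78), (70, 47), (75, 38), (80, 23), (85, 36), (90, 69), (95, 355), (100, 1310), (105, 428), (110, 299), (115, 58), (120, 71), (125, 131), (130, 69), (135, 51), (140, 49), (145, 50), (150, 52), (155, 656), (160, 330), (165, 42), (170, 44), (175, 68), (180, 156), (185, 290), (190, 572), (195, 40), (205, 17), (225, 16)]
block 439 [601.9 153.4 108.9] [567.8 119.6   6.1] [632.4 195.5 115.5]
196 224 257 [625.3 157.6 101.3]
199 228 254 [618.2 155.1 101.4]
202 234 248 [608.6 153.7 115.4]
205 235 248 [602.4 154.  110.4]
208 235 248 [594.8 153.6 114.2]
211 235 248 [588.4 153.7 111.1]
214 235 248 [581.5 153.6 110.6]
217 235 248 [574.  153.2 113.9]
220 236 248 [568.2 151.4 106.3]
lug 299 [743.8 164.5 101. ] [723.1 126.5  67. ] [770.3 197.7 106. ]
139 232 245 [763.  165.1 102.2]
142 232 246 [755.  162.4 104.1]
145 232 246 [748.5 162.5 101.3]
148 232 246 [741.9 162.6  98.9]
151 228 251 [733.8 162.2 101.1]
154 224 245 [726.4 173.9 101.3]
```

```bash
python3 - <<'E'
from h import *
pt,dt=load("top","0"); ps,ds=load("side","0"); Wt,Ws=cloud("top",dt),cloud("side",ds)
np.set_printoptions(suppress=True,precision=1)
print("tcp px",proj("top",[128,535,205]),proj("side",[128,535,205]))
X=Wt.reshape(-1,3); q=(X[:,0]>100)&(X[:,0]<520)&(X[:,1]>150)&(X[:,1]<640)
Y=X[q]; tall=Y[Y[:,2]>60]; H,_,_=np.histogram2d(tall[:,0],tall[:,1],[range(100,560,60),range(150,700,60)]); print(H.astype(int)); print("max z",Y[:,2].max())
# pegs in top
for b in((340,232,356,246),(340,274,356,288)):
    g=pt[b[1]:b[3],b[0]:b[2]].max(2); print(g.min()); m=(g<g.min()+25)&(g<90); v,u=np.where(m); print("peg",u.mean()+b[0],v.mean()+b[1],m.sum(),ray("top",[u.mean()+b[0],v.mean()+b[1]],114))
# rail plane from dark rails, top: offset of (z - 45deg)
g=pt.max(2); s=np.zeros(g.shape,bool); s[240:282,350:385]=g[240:282,350:385]<75; X=Wt[s]; X=X[X[:,2]>90]
A=np.c_[X[:,:2],np.ones(len(X))]; r=np.linalg.lstsq(A,X[:,2],rcond=None)[0]; print("railplane top",r.round(3),len(X),X[:,0].min(),X[:,0].max())
print("z at (479,-133.5)",r@[479,-133.5,1],"expect",143-4*2**.5)
# slot-2 carrier: block sides via rays at its top z=111.3; plate circle at 101.3
m=blue(pt).astype(np.uint8); m[:125]=0;m[225:]=0;m[:,:205]=0;m[:,275:]=0
E=[]
for r in range(203,220):
    q=np.where(m[r])[0]; E.append(ray("top",[(q.min()+q.max())/2,r],111.3)[0])
E=np.array(E); L=[]
for r in range(138,150):
    q=np.where(m[r])[0]; L.append(ray("top",[(q.min()+q.max())/2,r],101.3)[0])
L=np.array(L); print("block line",E.mean(0),"lug line",L.mean(0),"yaw",np.degrees(np.arctan2(*(L.mean(0)-E.mean(0))[[1,0]])))
v,u=np.where(m[200:225]); print("block end", ray("top",[np.median(u),v.max()+200.5],108), "sides px", )
# rim
X=Wt[105:220,185:290].reshape(-1,3); X=X[(X[:,2]>183)&(X[:,2]<198)]; print("rim",X.min(0),X.max(0),cv2.minAreaRect(X[:,:2].astype(np.float32)),np.median(X[:,2]))
b=blue(ps); b[:240]=0;b[285:]=0;b[:,:245]=0;b[:,282:]=0; k,l,st,ce=cv2.connectedComponentsWithStats(b.astype(np.uint8))
for i in range(1,k):
    if st[i,4]>40: X=Ws[l==i]; print("side block",st[i],np.nanmin(X,0),np.nanmax(X,0),np.nanmedian(X,0))
E
```

```text
tcp px [[ 36.1 436.1]] [[583.  447.1]]
[[  0   0   0   0   0   0   0   0   0]
 [  0   0   0   0   0   0   0   0   0]
 [  0   0   0   0   0   0   0   0   0]
 [  0   0   0   0   0   0   0   0   0]
 [  0   0   0   0   0 421 360  46  25]
 [  0 295  30   0   0 684 664 186 114]
 [  0 400   0   0   0 644 642  79   0]]
max z 222.18671129093764
50
peg 347.5833333333333 238.75 12 [[526.1 -88.7 114. ]]
47
peg 348.8 278.8666666666667 15 [[436.5 -89.9 114. ]]
railplane top [-0. -1. 24.] 119 446.80076380934094 510.71929751754374
z at (479,-133.5) 137.199365316271 expect 137.34314575050763
block line [588.4 152.6 111.3] lug line [752.2 163.1 101.3] yaw 3.6645444427379816
block end [[564.5 153.5 108. ]] sides px
rim [614.2  81.  183. ] [805.  251.3 197.8] ((709.9428100585938, 161.52035522460938), (184.2030487060547, 170.7317352294922), 3.291417121887207) 190.96108211824742
side block [246 240  32  36 753] [568.5 -15.3  -0.3] [652.8 224.6 127.4] [602.6 166.1  99. ]
```

>>> jog_arm --plan '[0, 0, 0.05, 0, 0, 0, 0, 0, 0.1, 0, 0, 0, 0.04, -0.033, 0.12, 0, 0, -1.75, 0.08, -0.066, 0.12, 0, 0, -1.75, 0.12, -0.099, 0.12, 0, 0, -1.75, 0.16, -0.131, 0.12, 0, 0, -1.75, 0.2, -0.164, 0.12, 0, 0, -1.75, 0.24, -0.197, 0.12, 0, 0, -1.75, 0.28, -0.23, 0.12, 0, 0, -1.75, 0.32, -0.263, 0.12, 0, 0, -1.75, 0.34, -0.279, 0.1, 0, 0, -1.75, 0.34, -0.279, 0.055, 0, 0, -1.75, 0.34, -0.279, 0.055, 0, 0, -1.75, 0.34, -0.279, 0.055, 0, 0, -1.75, 0.34, -0.279, 0.055, 0, 0, -1.75, 0.34, -0.279, 0.055, 0, 0, -1.75]' --claw 0.06 --force 25

```text
clock: 1.7
eef_pos: [468.0, 256.7, 262.5]
eef_rot: [3.14, 0.002, 2.877]
wrist_force: [-0.1, -0.8, -0.1]
finger_gap: 60.0
finger_force: 0.0
```

>>> jog_arm --plan '[0, -0.001, -0.03, 0, 0, 0, 0, -0.001, -0.06, 0, 0, 0, 0, -0.001, -0.079, 0, 0, 0, 0, -0.001, -0.079, 0, 0, 0, 0, -0.001, -0.079, 0, 0, 0]'

```text
clock: 2.2
eef_pos: [468.3, 255.4, 183.0]
eef_rot: [3.141, 0.001, 2.877]
wrist_force: [0.4, -0.0, 0.7]
finger_gap: 59.8
finger_force: 0.0
```

>>> jog_arm --plan '[0, 0, 0, 0, 0, 0, 0, 0, 0, 0, 0, 0, 0, 0, 0, 0, 0, 0, 0, 0, 0, 0, 0, 0, 0, 0, 0, 0, 0, 0, 0, 0, 0, 0, 0, 0, 0, 0, 0, 0, 0, 0, 0, 0, 0, 0, 0, 0]' --claw 0.0 --force 25

```text
clock: 3.0
eef_pos: [468.0, 255.2, 181.4]
eef_rot: [3.141, 0.0, 2.876]
wrist_force: [0.8, 1.8, -0.2]
finger_gap: 8.2
finger_force: 24.9
```

```bash
python3 - <<'E'
from h import *
p,d=grab("side","1"); cv2.imwrite("pics/s1.png",cv2.resize(p[160:345,250:400],None,fx=3.2,fy=3.2,interpolation=3)[:,:,::-1])
s=manip.read_state(); print({k:np.round(v,3) for k,v in s.items()})
E
```

```text
{'clock': np.float64(3.05), 'joints': array([ 0.43 ,  0.283,  1.6  ,  0.   ,  1.258, -0.875]), 'qd': array([-0.002,  0.   , -0.002, -0.003,  0.001,  0.001]), 'effort': array([-7.7500e-01, -5.1511e+01, -3.3989e+01, -5.7000e-01,  5.9100e-01,
       -1.5000e-02]), 'eef_pos': array([468.01 , 255.142, 181.457]), 'eef_rot': array([3.141, 0.   , 2.876]), 'wrist_force': array([ 1.116,  1.488, -1.364]), 'moment': array([ 0.618, -0.188, -0.043]), 'finger_force': np.float64(24.949), 'finger_gap': np.float64(7.654)}
```

View pics/s1.png

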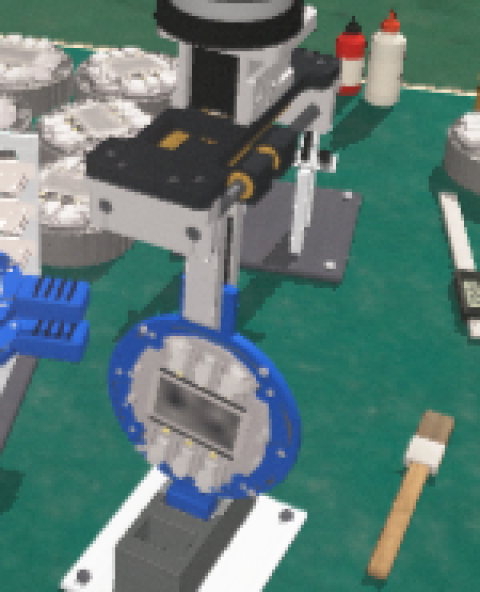

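The fingers hold the lug just above the lens rim (crop about (205,320)) without touching it. Next I lift, yaw and carry it.

>>> jog_arm --plan '[0, 0, 0.01, 0, 0, 0, 0, 0, 0.03, 0, 0, 0, 0, 0, 0.06, 0, 0, 0, 0, 0, 0.09, 0, 0, 0, 0, 0, 0.12, 0, 0, 0, 0, -0.02, 0.15, 0, 0, 4, 0, -0.055, 0.15, 0, 0, 8, 0.006, -0.095, 0.15, 0, 0, 12, 0.012, -0.135, 0.15, 0, 0, 15.2, 0.012, -0.175, 0.15, 0, 0, 15.2, 0.012, -0.215, 0.15, 0, 0, 15.2, 0.012, -0.255, 0.15, 0, 0, 15.2, 0.012, -0.295, 0.15, 0, 0, 15.2, 0.012, -0.325, 0.15, 0, 0, 15.2, 0.012, -0.345, 0.15, 0, 0, 15.2, 0.012, -0.355, 0.15, 0, 0, 15.2, 0.012, -0.355, 0.15, 0, 0, 15.2]'

```text
clock: 4.75
eef_pos: [479.8, -100.7, 331.7]
eef_rot: [-3.141, -0.0, 3.14]
wrist_force: [-0.6, -0.1, -1.7]
finger_gap: 7.4
finger_force: 25.0
```

>>> jog_arm --plan '[0, 0, 0, 5, 0, 0, 0, 0, 0, 12, 0, 0, 0, 0, 0, 19, 0, 0, 0, -0.01, -0.01, 26, 0, 0, 0, -0.02, -0.03, 33, 0, 0, 0, -0.03, -0.05, 39, 0, 0, 0, -0.04, -0.07, 44, 0, 0, 0, -0.05, -0.085, 45, 0, 0, 0, -0.052, -0.09, 45, 0, 0, 0, -0.052, -0.09, 45, 0, 0, 0, -0.052, -0.09, 45, 0, 0, 0, -0.052, -0.09, 45, 0, 0]'

```text
clock: 5.95
eef_pos: [480.3, -151.4, 242.7]
eef_rot: [2.358, 0.002, -3.14]
wrist_force: [-0.3, -0.6, -1.0]
finger_gap: 8.0
finger_force: 25.0
```

```bash
cat > car.py <<'E'
from h import *
np.set_printoptions(suppress=True,precision=1)
def measure(n,p,W,c0,zdir,r=130):
    """blue points near c0: plane normal, and points"""
    m=blue(p)&np.isfinite(W[...,0]); m&=np.linalg.norm(W-c0,axis=-1)<r; return W[m],m
E
python3 - <<'E'
from car import *
s=manip.read_state(); print({k:np.round(v,3) for k,v in s.items()})
T=s["eef_pos"]; R=Ro.from_euler("xyz",s["eef_rot"]).as_matrix(); print(R)
o=[]
for n in("side","top"):
    p,d=grab(n,"2"); W=cloud(n,d); c0=T+R[:,2]*66
    X,m=measure(n,p,W,c0,None); Y=(X-T)@R   # tool frame
    print(n,len(X),"tool frame med",np.median(Y,0),Y.min(0),Y.max(0)); c=np.median(X,0)
    k=(Y[:,2]>15)&(Y[:,2]<140); Z=Y[k]; print(" normal",np.linalg.svd(Z-Z.mean(0),full_matrices=False)[2][2].round(3))
    c2=proj(n,c0)[0]; u,v=int(c2[0]),int(c2[1]); cr=p[max(0,v-75):v+75,max(0,u-90):u+90]; o.append(cv2.resize(cr,(540,450) if 0 else None,fx=2.2,fy=2.2,interpolation=3)); print(u,v)
h=min(a.shape[0] for a in o); im=np.hstack([a[:h] for a in o]); cv2.imwrite("pics/m2.png",im[:,:800,::-1])
E
```

```text
{'clock': np.float64(5.95), 'joints': array([-0.7,  0.4,  1.5,  0.6,  1.8, -2.3]), 'qd': array([-0.,  0.,  0.,  0., -0., -0.]), 'effort': array([ -0.1, -58.3, -33.6,   1.6,   1.5,   0.1]), 'eef_pos': array([ 480.3, -151.4,  242.7]), 'eef_rot': array([ 2.4,  0. , -3.1]), 'wrist_force': array([-0.3, -0.6, -1. ]), 'moment': array([-0.6, -0. ,  0. ]), 'finger_force': np.float64(24.997), 'finger_gap': np.float64(8.024)}
[[-1.  -0.   0. ]
 [-0.   0.7  0.7]
 [-0.   0.7 -0.7]]
side 883 tool frame med [ 1.7  5.1 88. ] [-64.2 -60.8 -26.8] [ 61.4  17.9 175.5]
 normal [ 0. -1.  0.]
336 175
top 1196 tool frame med [ 3.8  3.1 61.6] [-62.5  -6.9 -28.5] [ 63.1  16.5 174.6]
 normal [ 0.  1. -0.]
361 257
```

View pics/m2.png

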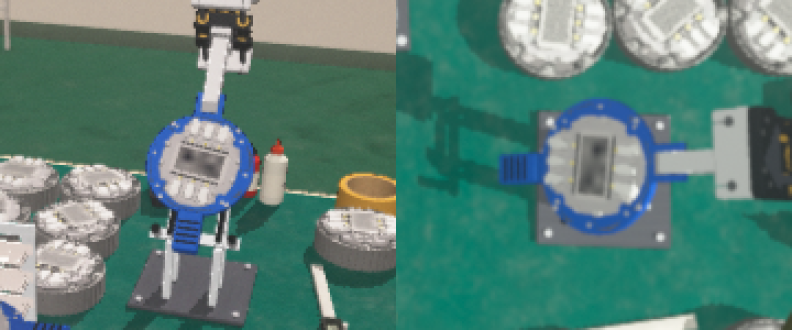

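The carrier hangs correctly at 45° above the rest, with its lens facing up and +y (side crop about (200,165), block at (185,230)). Its midline is within about 1 mm of the rest's. I lower it now.

>>> jog_arm --plan '[0, -0.009, -0.015, 0, 0, 0, 0, -0.018, -0.029, 0, 0, 0, 0, -0.024, -0.039, 0, 0, 0, 0, -0.027, -0.044, 0, 0, 0, 0, -0.029, -0.046, 0, 0, 0, 0, -0.031, -0.048, 0, 0, 0, 0, -0.031, -0.048, 0, 0, 0, 0, -0.031, -0.048, 0, 0, 0]'

```text
clock: 6.85
eef_pos: [480.0, -182.5, 193.9]
eef_rot: [2.355, 0.0, -3.141]
wrist_force: [-1.1, 5.1, -0.2]
finger_gap: 7.7
finger_force: 25.0
```

```bash
python3 - <<'E'
from car import *
s=manip.read_state(); print(s["joints"],s["wrist_force"],s["moment"],s["eef_pos"],s["eef_rot"].round(4))
T=s["eef_pos"]; R=Ro.from_euler("xyz",s["eef_rot"]).as_matrix()
o=[]
for n in("side","top"):
    p,d=grab(n,"3"); c2=proj(n,T+R[:,2]*66)[0]; u,v=int(c2[0]),int(c2[1]); f=3.3
    o.append(cv2.resize(p[v-60:v+60,u-60:u+60],None,fx=f,fy=f,interpolation=3)); print(n,u,v)
cv2.imwrite("pics/m3.png",np.hstack(o)[:,:,::-1])
E
```

```text
[-0.7  0.5  1.4  0.6  1.7 -2.4] [-1.1  5.1 -0.2] [ 0.5  0.2 -0.1] [ 480.  -182.5  193.9] [ 2.4  0.  -3.1]
side 336 186
top 372 258
```

View pics/m3.png

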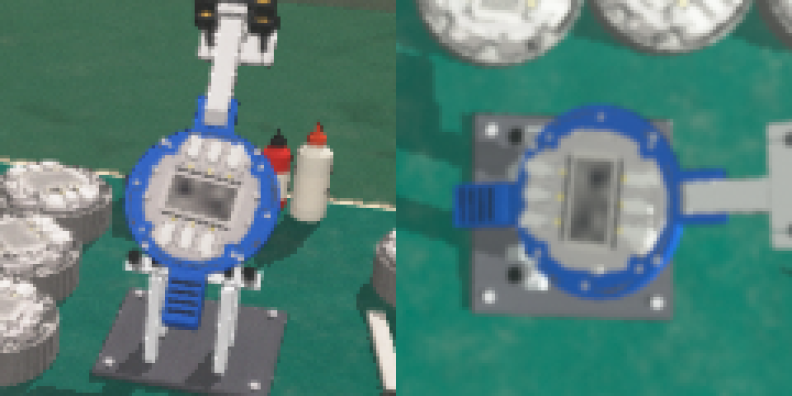

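The plate is just touching the rails about 6 mm uphill of the pegs; the pegs are at side crop (133,262) and (247,275). I slide it downhill to them.

>>> jog_arm --plan '[0, 0.0015, -0.001, 0, 0, 0, 0, 0.0025, -0.002, 0, 0, 0, 0, 0.003, -0.003, 0, 0, 0, 0, 0.0035, -0.0035, 0, 0, 0, 0, 0.0035, -0.0035, 0, 0, 0]'

```text
clock: 7.45
eef_pos: [480.1, -179.4, 190.4]
eef_rot: [2.356, 0.001, -3.141]
wrist_force: [-0.1, 3.1, 5.5]
finger_gap: 7.9
finger_force: 25.0
```

>>> jog_arm --plan '[0, 0.0005, -0.0005, 0, 0, 0, 0, 0.001, -0.001, 0, 0, 0, 0, 0.0015, -0.0015, 0, 0, 0, 0, 0.0015, -0.0015, 0, 0, 0, 0, 0.0015, -0.0015, 0, 0, 0]'

```text
clock: 7.95
eef_pos: [480.0, -178.9, 189.9]
eef_rot: [2.357, 0.002, 3.141]
wrist_force: [-3.8, -5.9, 15.0]
finger_gap: 7.7
finger_force: 25.0
```

It is seated on the pegs (16 N uphill reaction). I release it and retreat along the lug.

>>> jog_arm --plan '[0, -0.0005, 0.0005, 0, 0, 0, 0, -0.0005, 0.0005, 0, 0, 0, 0, -0.0005, 0.0005, 0, 0, 0, 0, -0.0005, 0.0005, 0, 0, 0, 0, -0.0005, 0.0005, 0, 0, 0, 0, -0.005, 0.005, 0, 0, 0, 0, -0.02, 0.02, 0, 0, 0, 0, -0.045, 0.045, 0, 0, 0, 0, -0.065, 0.065, 0, 0, 0, 0, -0.08, 0.08, 0, 0, 0, 0, -0.08, 0.08, 0, 0, 0]' --claw 0.028

```text
clock: 9.05
eef_pos: [480.1, -259.9, 270.0]
eef_rot: [2.359, 0.002, 3.14]
wrist_force: [0.1, 0.6, -0.6]
finger_gap: 28.3
finger_force: 0.0
```

```bash
python3 - <<'E'
from car import *
s=manip.read_state(); print(s["joints"].round(3),s["wrist_force"],s["eef_pos"],s["eef_rot"].round(4))
c0=np.array([480,-133.5,143]); q=2**-.5; F=np.array([[-1,0,0],[0,q,-q],[0,q,q]]).T # cols: x_c=-X, downhill, normal... 
F=np.c_[[1,0,0],[0,q,-q],[0,q,q]]  # X, downhill, n
for n in("side","top"):
    p,d=grab(n,"4"); W=cloud(n,d); m=blue(p)&(np.linalg.norm(W-c0,axis=-1)<130); Y=(W[m]-c0)@F
    r=np.hypot(Y[:,0],Y[:,1]); k=(r<66)&(np.abs(Y[:,2]-4)<8); Z=Y[k]
    A=np.c_[Z[:,:2],np.ones(len(Z))]; print(n,"plane",np.linalg.lstsq(A,Z[:,2],rcond=None)[0].round(3),"n med",np.median(Z[:,2]))
    # outer contour -> plane n=+4 , circle fit on arcs
    mm=(m&(np.hypot(((W-c0)@F)[...,0],((W-c0)@F)[...,1])<90)).astype(np.uint8)
    cs=max(cv2.findContours(mm,cv2.RETR_EXTERNAL,cv2.CHAIN_APPROX_NONE)[0],key=cv2.contourArea)[:,0].astype(float)
    c,R=cam(n); rr=np.c_[(cs[:,0]-c["cx"])/c["fx"],(cs[:,1]-c["cy"])/c["fy"],np.ones(len(cs))]@R.T
    N=F[:,2]; t=((c0+4*N-c["origin"])@N)/(rr@N); P=((c["origin"]+rr*t[:,None])-c0)@F
    g=(np.abs(P[:,0])>25)&(np.abs(np.hypot(P[:,0],P[:,1])-64)<6); P=P[g]
    s_=np.linalg.lstsq(np.c_[2*P[:,:2],np.ones(len(P))],(P[:,:2]**2).sum(1),rcond=None)[0]; print("  circle",s_[:2],np.sqrt(s_[2]+s_[0]**2+s_[1]**2))
    b=Y[(Y[:,1]>70)&(Y[:,1]<112)&(np.abs(Y[:,0])<25)]; l=Y[(Y[:,1]<-66)&(Y[:,1]>-100)&(np.abs(Y[:,0])<25)]
    print("  block x",np.percentile(b[:,0],[2,50,98]),"max down",np.percentile(b[:,1],98),"n",np.median(b[:,2])," lug",np.percentile(l[:,0],[2,50,98]),np.percentile(l[:,1],2),"n",np.median(l[:,2]))
E
```

```text
[-0.8  0.6  1.2  0.6  2.  -2.3] [ 0.1  0.6 -0.6] [ 480.1 -259.9  270. ] [2.4 0.  3.1]
side plane [-0.  -0.   5.7] n med 5.626304385620282
  circle [-1.4  1. ] 62.11143727985065
  block x [-13.6   0.7  15.5] max down 111.16905404394 n 15.311153141708312  lug [-20.7  -4.3  12.2] -89.5818775343939 n 5.715653589928168
top plane [-0.  0.  4.] n med 4.096214497157449
  circle [-3.  -1.3] 62.60922697045222
  block x [-14.4  -0.5  13.5] max down 108.28176845497643 n 13.57956214679917  lug [-19.7  -3.9  11.1] -91.06288841581807 n 3.9485147240557166
```

The carrier is properly laid, only about 1.5° turned in its own plane. I move up and away, then fit the arm's kinematics from logged states to choose the block grasp tilt.

>>> jog_arm --plan '[0, -0.02, 0.04, 0, 0, 0, 0, -0.03, 0.08, -7, 0, 0, 0, -0.02, 0.12, -15, 0, 0, 0, 0.02, 0.16, -23, 0, 0, 0, 0.07, 0.18, -31, 0, 0, 0, 0.12, 0.18, -39, 0, 0, 0, 0.17, 0.18, -45, 0, 0, 0, 0.21, 0.18, -45, 0, 0, 0, 0.25, 0.18, -45, 0, 0, 0, 0.28, 0.16, -45, 0, 0, 0, 0.3, 0.15, -45, 0, 0, 0, 0.3, 0.15, -45, 0, 0]' --claw 0.05

```text
clock: 10.35
eef_pos: [479.1, 44.3, 416.3]
eef_rot: [3.141, -0.003, -3.137]
wrist_force: [1.1, -0.6, 0.1]
finger_gap: 49.9
finger_force: 0.0
```

```bash
cat > kin.py <<'E'
from h import *
from scipy.optimize import least_squares
RZ=lambda a:Ro.from_euler("z",a).as_matrix(); RY=lambda a:Ro.from_euler("y",a).as_matrix()
lo=np.array([-3.03,-.79,.23,-1.04,0,-2.55]); hi=np.array([3.03,2.21,2.52,4.18,3.07,2.55])
def fk(q,k,s4=1):
    a1,b,d1,L2,L3,a3,d6=k
    A=RZ(q[0]); F=A@RY(q[1]+q[2]); W=F@RZ(s4*q[3])@RY(q[4]); R=W@RZ(q[5])@RZ(np.pi/2)
    p=A@np.array([a1,b,d1])+A@RY(q[1])@[0,0,L2]+F@[a3,0,L3]+R[:,2]*d6
    return p,R
K=np.load("k.npy") if __import__("os").path.exists("k.npy") else None
def ik(p,R,seeds=60,k=None):
    k=K if k is None else k; rng=np.random.default_rng(0); best=[]
    def f(q):
        a,B=fk(q,k); return np.r_[(a-p)/100,Ro.from_matrix(B.T@R).as_rotvec()]
    for i in range(seeds):
        r=least_squares(f,rng.uniform(lo+.02,hi-.02),bounds=(lo,hi),max_nfev=60)
        if r.cost<1e-6 and not any(np.abs(r.x-x).max()<.01 for x in best): best.append(r.x)
    return best
E
python3 - <<'E'
from kin import *
np.set_printoptions(suppress=True,precision=3)
s=manip.read_state(); z=[(np.array([1.269,.3,1.521,0,1.321,-.067]),np.array([127.955,534.899,205.446]),None),
 (np.array([.43,.283,1.6,0,1.258,-.875]),np.array([468.01,255.142,181.457]),None),
 (s["joints"],s["eef_pos"],s["eef_rot"])]
print(s["joints"],s["eef_pos"],s["eef_rot"])
_,R=fk(s["joints"],np.zeros(7)); E=Ro.from_euler("xyz",s["eef_rot"]).as_matrix()
for s4 in(1,-1): print(s4,Ro.from_matrix(fk(s["joints"],np.zeros(7),s4)[1].T@E).as_rotvec())
E
```

```text
[ 0.016  0.079  1.305  0.     1.761 -1.559] [479.148  44.281 416.289] [ 3.141 -0.003 -3.137]
1 [-0.  0.  0.]
-1 [-0.  0. -0.]
```

>>> jog_arm --plan '[0, 0.01, 0, 0, 0, -8, 0, 0.03, 0, 0, 0, -16, 0, 0.06, 0, 0, 0, -24, 0, 0.09, 0, 0, 0, -32, 0, 0.12, 0, 0, 0, -40, 0, 0.15, 0, 0, 0, -48, 0, 0.16, 0, 0, 0, -56, 0, 0.16, 0, 0, 0, -64, 0, 0.16, 0, 0, 0, -72, 0, 0.16, 0, 0, 0, -80, 0, 0.16, 0, 0, 0, -88, 0, 0.16, 0, 0, 0, -90, 0, 0.16, 0, 0, 0, -90]'

```text
clock: 11.65
eef_pos: [480.0, 201.3, 418.3]
eef_rot: [-3.141, 0.0, 1.57]
wrist_force: [-0.6, 0.5, -0.5]
finger_gap: 49.7
finger_force: 0.0
```

>>> jog_arm --plan '[0, 0, 0, -8, 0, 0, 0, 0, 0, -16, 0, 0, 0, 0, 0, -24, 0, 0, 0, 0, -0.02, -32, 0, 0, 0, 0, -0.04, -40, 0, 0, 0, 0, -0.06, -45, 0, 0, 0, 0, -0.06, -45, 0, 0, 0, 0, -0.06, -45, 0, 0]'

```text
clock: 12.45
eef_pos: [480.1, 201.9, 359.0]
eef_rot: [-3.141, 0.783, 1.572]
wrist_force: [-0.1, 0.1, 1.2]
finger_gap: 49.8
finger_force: 0.0
```

```bash
python3 - <<'E'
from kin import *
np.set_printoptions(suppress=True,precision=3)
s=manip.read_state(); J=s["joints"]; print(J,s["eef_pos"],s["eef_rot"])
E=Ro.from_euler("xyz",s["eef_rot"]).as_matrix()
for s4 in(1,-1): print(s4,Ro.from_matrix(fk(J,np.zeros(7),s4)[1].T@E).as_rotvec())
D=[(np.array([1.269,.3,1.521,0,1.321,-.067]),np.array([127.955,534.899,205.446])),(np.array([.43,.283,1.6,0,1.258,-.875]),np.array([468.01,255.142,181.457])),
 (np.array([.016,.079,1.305,0,1.761,-1.559]),np.array([479.148,44.281,416.289])),(J,s["eef_pos"])]
f=lambda k:np.concatenate([fk(q,k)[0]-p for q,p in D])
pr=np.array([0,37,300,400,400,0,250.])
r=least_squares(lambda k:np.r_[f(k),(k-pr)*.002],pr); print(r.x,f(r.x).round(1)); np.save("k.npy",r.x)
E
```

```text
[ 0.627  0.422  1.186 -0.668  1.968  0.498] [480.128 201.857 359.043] [-3.141  0.783  1.572]
1 [0. 0. 0.]
-1 [-0.589 -1.082  0.518]
[ -0.031  36.752 220.985 425.01  447.338  41.239 270.92 ] [ 0.  -0.1 -0.1  0.1 -0.   0.1  0.   0.1  0.   0.  -0.  -0. ]
```

```bash
cat > geo.py <<'E'
from kin import *
def Rc(zc,yc): return np.c_[np.cross(yc,zc),yc,zc]
q=2**-.5
zr=np.array([-.0255,-q,q]); zr/=np.linalg.norm(zr); nr=np.array([0,q,q]); yr=-(nr-zr*(nr@zr)); yr/=np.linalg.norm(yr)
C_rest=Rc(zr,yr); mid_rest=np.array([478.,-133.5,143])
yaw=np.radians(3.5); C_cas=Rc(np.array([np.cos(yaw),np.sin(yaw),0]),np.array([0,0,-1.]))
slot=np.array([674.5,158.,126.5])
def tool(C,mid,t,e=14,zb=-88,flip=1):
    t=np.radians(t); tz=np.cos(t)*C[:,2]+np.sin(t)*C[:,1]; ty=-flip*C[:,0]
    R=np.c_[np.cross(ty,tz),ty,tz]; return mid+C[:,2]*zb-5*C[:,1]+e*tz,R
E
python3 - <<'E'
from geo import *
np.set_printoptions(suppress=True,precision=2)
for fl in(1,-1):
  for t in(30,45,60,75,90):
    out=[]
    for C,m in((C_rest,mid_rest),(C_rest,mid_rest+60*nr),(C_cas,slot+[-180,-11,12]),(C_cas,slot+[0,0,4])):
        p,R=tool(C,m,t,flip=fl); S=ik(p,R,25)
        out.append([(x,round(float(np.minimum(x-lo,hi-x).min()),2)) for x in S])
    print(fl,t,[len(o) for o in out])
    for o in out: print("   ",o[:2])
E
```

```text
1 30 [0, 0, 0, 1]
    []
    []
    []
    [(array([0.27, 0.3 , 2.12, 3.67, 0.36, 1.18]), 0.36)]
1 45 [0, 0, 0, 1]
    []
    []
    []
    [(array([ 0.25,  0.26,  2.  , -0.89,  0.17, -0.56]), 0.15)]
1 60 [0, 0, 1, 1]
    []
    []
    [(array([ 0.33, -0.11,  2.25, -0.28,  0.51, -1.09]), 0.27)]
    [(array([ 0.23,  0.29,  1.84, -0.17,  0.51, -1.27]), 0.51)]
1 75 [0, 1, 1, 1]
    []
    [(array([ 0.32,  0.53,  1.78, -0.98,  1.44,  0.81]), 0.06)]
    [(array([ 0.28, -0.01,  2.09, -0.08,  0.81, -1.3 ]), 0.43)]
    [(array([ 0.21,  0.37,  1.65, -0.05,  0.86, -1.39]), 0.86)]
1 90 [1, 1, 1, 1]
    [(array([ 0.16,  0.47,  1.85, -0.87,  1.16,  0.69]), 0.17)]
    [(array([ 0.24,  0.41,  1.8 , -0.8 ,  1.28,  0.65]), 0.24)]
    [(array([ 0.25,  0.12,  1.93,  0.  ,  1.09, -1.38]), 0.59)]
    [(array([ 0.19,  0.5 ,  1.44,  0.  ,  1.2 , -1.44]), 1.04)]
-1 30 [0, 0, 0, 1]
    []
    []
    []
    [(array([ 0.27,  0.3 ,  2.12,  3.67,  0.36, -1.97]), 0.36)]
-1 45 [0, 0, 0, 0]
    []
    []
    []
    []
-1 60 [0, 0, 1, 1]
    []
    []
    [(array([ 0.33, -0.11,  2.25, -0.28,  0.51,  2.05]), 0.27)]
    [(array([ 0.23,  0.29,  1.84, -0.17,  0.51,  1.87]), 0.51)]
-1 75 [0, 1, 1, 1]
    []
    [(array([ 0.32,  0.53,  1.78, -0.98,  1.44, -2.34]), 0.06)]
    [(array([ 0.28, -0.01,  2.09, -0.08,  0.81,  1.84]), 0.43)]
    [(array([ 0.21,  0.37,  1.65, -0.05,  0.86,  1.75]), 0.8)]
-1 90 [1, 1, 1, 1]
    [(array([ 0.16,  0.47,  1.85, -0.87,  1.16, -2.46]), 0.09)]
    [(array([ 0.24,  0.41,  1.8 , -0.8 ,  1.28, -2.49]), 0.06)]
    [(array([ 0.25,  0.12,  1.93, -0.  ,  1.09,  1.76]), 0.59)]
    [(array([ 0.19,  0.5 ,  1.44, -0.  ,  1.2 ,  1.7 ]), 0.85)]
```

```bash
python3 - <<'E'
from geo import *
np.set_printoptions(suppress=True,precision=3)
s=manip.read_state(); T=s["eef_pos"]; E=Ro.from_euler("xyz",s["eef_rot"]).as_matrix()
p,R=tool(C_rest,mid_rest,90,e=14,zb=-90)
for b in(70,40,0):
    P=p-b*R[:,2]; S=ik(P,R,15); print(b,P,"shift",P-T,"rot",np.degrees(Ro.from_matrix(R@E.T).as_rotvec()),S)
print(R)
E
```

```text
70 [480.294 -26.748 122.515] shift [   0.166 -228.605 -236.529] rot [-0.147 -1.074 -1.064] [array([ 0.258,  0.41 ,  1.791, -0.79 ,  1.297,  0.649])]
40 [480.294 -47.961 101.301] shift [   0.166 -249.818 -257.742] rot [-0.147 -1.074 -1.064] [array([ 0.217,  0.434,  1.819, -0.819,  1.238,  0.665])]
0 [480.294 -76.245  73.017] shift [   0.166 -278.102 -286.026] rot [-0.147 -1.074 -1.064] [array([ 0.161,  0.472,  1.848, -0.865,  1.161,  0.689])]
[[ 0.025  1.    -0.   ]
 [ 0.707 -0.018 -0.707]
 [-0.707  0.018 -0.707]]
```

>>> jog_arm --plan '[0, -0.02, -0.02, 0, -1, -1, 0, -0.05, -0.05, 0, -1, -1, 0, -0.08, -0.083, 0, -1, -1, 0, -0.11, -0.114, 0, -1, -1, 0, -0.14, -0.145, 0, -1, -1, 0, -0.17, -0.176, 0, -1, -1, 0, -0.2, -0.207, 0, -1, -1, 0, -0.22, -0.228, 0, -1, -1, 0, -0.235, -0.243, 0, -1, -1, 0, -0.25, -0.258, 0, -1, -1, 0, -0.25, -0.258, 0, -1, -1, 0, -0.25, -0.258, 0, -1, -1, 0, -0.25, -0.258, 0, -1, -1]' --claw 0.044

```text
clock: 13.75
eef_pos: [480.9, -47.6, 102.1]
eef_rot: [3.113, 0.784, 1.533]
wrist_force: [0.5, 1.9, 0.7]
finger_gap: 43.9
finger_force: 0.0
```

```bash
python3 - <<'E'
from geo import *
np.set_printoptions(suppress=True,precision=2)
s=manip.read_state(); T=s["eef_pos"]; E=Ro.from_euler("xyz",s["eef_rot"]).as_matrix(); print(s["joints"],T)
p,R=tool(C_rest,mid_rest,90,e=14,zb=-90); print("to go",p-T,np.degrees(Ro.from_matrix(R@E.T).as_rotvec()))
o=[]
for n in("side","top"):
    P,d=grab(n,"5"); u,v=proj(n,p)[0].astype(int); o.append(cv2.resize(P[v-60:v+60,u-60:u+60],None,fx=3.3,fy=3.3,interpolation=3)); print(n,u,v)
cv2.imwrite("pics/m4.png",np.hstack(o)[:,:,::-1])
E
```

```text
[ 0.22  0.43  1.82 -0.82  1.24  0.66] [480.89 -47.58 102.06]
to go [ -0.59 -28.67 -29.04] [-0.06  0.14 -0.02]
side 331 221
top 339 260
```

View pics/m4.png

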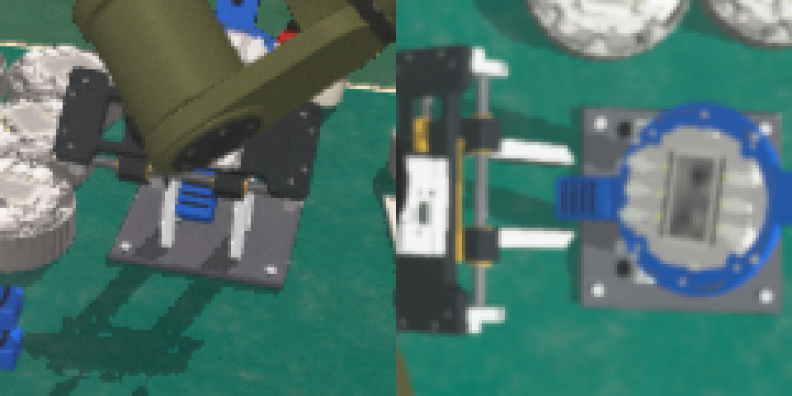

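The top crop shows the open fingers at (540,152) and (540,238), straddling the block at (590,197) symmetrically. I go in and grip.

>>> jog_arm --plan '[0, -0.01, -0.01, 0, 0, 0, 0, -0.02, -0.02, 0, 0, 0, 0, -0.028, -0.029, 0, 0, 0, 0, -0.028, -0.029, 0, 0, 0, 0, -0.028, -0.029, 0, 0, 0]'

```text
clock: 14.35
eef_pos: [479.8, -76.4, 71.2]
eef_rot: [3.118, 0.785, 1.536]
wrist_force: [-0.0, -0.2, -0.1]
finger_gap: 44.0
finger_force: 0.0
```

>>> jog_arm --plan '[0, 0, 0, 0, 0, 0, 0, 0, 0, 0, 0, 0, 0, 0, 0, 0, 0, 0, 0, 0, 0, 0, 0, 0, 0, 0, 0, 0, 0, 0, 0, 0, 0, 0, 0, 0]' --claw 0.0 --force 30

```text
clock: 14.95
eef_pos: [480.2, -75.9, 71.6]
eef_rot: [3.116, 0.785, 1.536]
wrist_force: [1.7, 3.1, 2.5]
finger_gap: 29.7
finger_force: 30.0
```

>>> jog_arm --plan '[0, 0, 0, 0, 0, 0, 0, 0, 0, 0, 0, 0, 0, 0, 0, 0, 0, 0, 0, 0.003, 0.003, 0, 0, 0, 0, 0.008, 0.008, 0, 0, 0, 0, 0.015, 0.015, 0, 0, 0, 0, 0.025, 0.025, 0, 0, 0, 0, 0.035, 0.035, 0, 0, 0, 0, 0.045, 0.05, 0, 0, 0, 0, 0.055, 0.075, 0, 0, 0, 0, 0.065, 0.1, 0, 0, 0, 0, 0.07, 0.115, 0, 0, 0, 0, 0.07, 0.12, 0, 0, 0, 0, 0.07, 0.12, 0, 0, 0]' --claw 0.0 --force 50

```text
clock: 16.35
eef_pos: [479.9, -5.8, 191.8]
eef_rot: [3.116, 0.785, 1.535]
wrist_force: [-0.3, 0.4, -2.1]
finger_gap: 29.5
finger_force: 50.0
```

```bash
python3 - <<'E'
from car import *
s=manip.read_state(); T=s["eef_pos"]; R=Ro.from_euler("xyz",s["eef_rot"]).as_matrix(); print({k:np.round(v,2) for k,v in s.items()})
for n in("top","side"):
    p,d=grab(n,"6"); W=cloud(n,d); m=blue(p)&(np.linalg.norm(W-(T-R[:,0]*0),axis=-1)<220)
    Y=(W[m]-T)@R; k=(Y[:,2]<30)&(Y[:,2]>-40); Y=Y[k]; print(n,len(Y),Y.min(0),Y.max(0),np.median(Y,0)); 
    pl=Y[np.abs(Y[:,0])>32]; A=np.c_[pl[:,:2],np.ones(len(pl))]
    for _ in range(4):
        r=np.linalg.lstsq(A,pl[:,2],rcond=None)[0]; e=np.abs(pl[:,2]-A@r); pl,A=pl[e<4],A[e<4]
    print(r.round(3),len(pl))
    l=Y[np.abs(Y[:,0])>158]; b=Y[np.abs(Y[:,0])<18]; print("lug y",np.percentile(l[:,1],[3,50,97]) if len(l) else 0)
E
```

```text
{'clock': np.float64(16.35), 'joints': array([ 0.3,  0.3,  1.7, -0.8,  1.4,  0.6]), 'qd': array([-0.,  0.,  0., -0., -0.,  0.]), 'effort': array([  0.5, -52.3, -32.6,  -1.9,   1.4,  -0.2]), 'eef_pos': array([479.9,  -5.8, 191.8]), 'eef_rot': array([3.1, 0.8, 1.5]), 'wrist_force': array([-0.3,  0.4, -2.1]), 'moment': array([0.6, 0.1, 0. ]), 'finger_force': np.float64(49.97), 'finger_gap': np.float64(29.48)}
top 1585 [-183.   -63.8  -38.9] [199.6 146.8  -6. ] [-105.4   -1.   -13.7]
[ -0.    0.  -14.6] 1149
lug y [-15.    2.8 141.7]
side 315 [-181.9  -36.2  -36.5] [198.9 157.8  18. ] [-139.4   -1.3  -16.5]
[ -0.  -0. -21.] 179
lug y [-15.2   3.2 139.9]
```

```bash
python3 - <<'E'
from geo import *
np.set_printoptions(suppress=True,precision=3)
s=manip.read_state(); T=s["eef_pos"]; E=Ro.from_euler("xyz",s["eef_rot"]).as_matrix()
xs=C_cas[:,2]; p,R=tool(C_cas,slot-190*xs+[0,0,4+7.5],90,e=14,zb=-90)
rv=Ro.from_matrix(R@E.T).as_rotvec(); print("shift",p-T,"rot",np.degrees(rv),np.degrees(np.linalg.norm(rv)))
q=s["joints"]; P1=p-T
for i in range(0,15):
    f=i/14; z=min(.06*1e3*min(1,3*f),60); P=T+P1*f+[0,0,60*np.sin(np.pi*f)]; Q=Ro.from_rotvec(rv*f).as_matrix()@E
    g=lambda x:np.r_[(fk(x,K)[0]-P)/100,Ro.from_matrix(fk(x,K)[1].T@Q).as_rotvec()]
    r=least_squares(g,np.clip(q,lo,hi),bounds=(lo,hi)); print(i,r.cost<1e-5,r.x,"dq/70%",(np.abs(r.x-q)/.1/(.7*np.array([2.22,2.22,2.57,3.14,3.14,3.14]))).max()); q=r.x
E
```

```text
shift [-84.547 147.126 -61.744] rot [34.084 37.03  89.49 ] 102.67106188131079
0 True [ 0.297  0.322  1.725 -0.751  1.431  0.563] dq/70% 0.002858773681089713
1 True [ 0.311  0.267  1.754 -0.727  1.398  0.44 ] dq/70% 0.5622782089359984
2 True [ 0.321  0.214  1.777 -0.696  1.369  0.311] dq/70% 0.5831206682944565
3 True [ 0.328  0.165  1.798 -0.659  1.341  0.18 ] dq/70% 0.5995052677223275
4 True [ 0.332  0.121  1.815 -0.615  1.314  0.045] dq/70% 0.6117050000753643
5 True [ 0.332  0.084  1.831 -0.565  1.288 -0.091] dq/70% 0.6205562330903968
6 True [ 0.329  0.053  1.846 -0.511  1.263 -0.229] dq/70% 0.6272310334612299
7 True [ 0.323  0.029  1.861 -0.452  1.237 -0.368] dq/70% 0.6329470133300301
8 True [ 0.315  0.013  1.877 -0.39   1.212 -0.509] dq/70% 0.6386884074360772
9 True [ 0.305  0.005  1.893 -0.325  1.187 -0.65 ] dq/70% 0.6449926285579368
10 True [ 0.294  0.006  1.909 -0.259  1.162 -0.794] dq/70% 0.6518283178185974
11 True [ 0.283  0.015  1.925 -0.192  1.139 -0.938] dq/70% 0.658566475734106
12 True [ 0.272  0.034  1.939 -0.126  1.118 -1.084] dq/70% 0.6640342032174009
13 True [ 0.262  0.061  1.95  -0.061  1.1   -1.231] dq/70% 0.6666460675534955
14 True [ 0.255  0.096  1.957  0.     1.088 -1.377] dq/70% 0.6646265177561146
```

```bash
python3 -c "
import numpy as np
for f in [.03,.08,.14,.21,.28,.35,.42,.49,.56,.63,.70,.77,.84,.90,.95,.98,1]: print(', '.join(str(round(v,k)) for v,k in zip([-.0845*f,.147*f,-.062*f+.06*np.sin(np.pi*f),34.1*f,37.0*f,89.5*f],(4,4,4,1,1,1))),end=', ')
"
```

```text
-0.0025, 0.0044, 0.0038, 1.0, 1.1, 2.7, -0.0068, 0.0118, 0.01, 2.7, 3.0, 7.2, -0.0118, 0.0206, 0.0169, 4.8, 5.2, 12.5, -0.0177, 0.0309, 0.0238, 7.2, 7.8, 18.8, -0.0237, 0.0412, 0.0289, 9.5, 10.4, 25.1, -0.0296, 0.0514, 0.0318, 11.9, 12.9, 31.3, -0.0355, 0.0617, 0.0321, 14.3, 15.5, 37.6, -0.0414, 0.072, 0.0296, 16.7, 18.1, 43.9, -0.0473, 0.0823, 0.0242, 19.1, 20.7, 50.1, -0.0532, 0.0926, 0.016, 21.5, 23.3, 56.4, -0.0592, 0.1029, 0.0051, 23.9, 25.9, 62.6, -0.0651, 0.1132, -0.0081, 26.3, 28.5, 68.9, -0.071, 0.1235, -0.0232, 28.6, 31.1, 75.2, -0.0761, 0.1323, -0.0373, 30.7, 33.3, 80.5, -0.0803, 0.1396, -0.0495, 32.4, 35.1, 85.0, -0.0828, 0.1441, -0.057, 33.4, 36.3, 87.7, -0.0845, 0.147, -0.062, 34.1, 37.0, 89.5,
```

>>> jog_arm --plan '[-0.0025, 0.0045, 0.004, 1.0, 1.1, 2.7, -0.007, 0.012, 0.01, 2.7, 3.0, 7.2, -0.012, 0.0205, 0.017, 4.8, 5.2, 12.5, -0.0175, 0.031, 0.024, 7.2, 7.8, 18.8, -0.0235, 0.041, 0.029, 9.5, 10.4, 25.1, -0.0295, 0.0515, 0.032, 11.9, 12.9, 31.3, -0.0355, 0.0615, 0.032, 14.3, 15.5, 37.6, -0.0415, 0.072, 0.0295, 16.7, 18.1, 43.9, -0.0475, 0.0825, 0.024, 19.1, 20.7, 50.1, -0.053, 0.0925, 0.016, 21.5, 23.3, 56.4, -0.059, 0.103, 0.005, 23.9, 25.9, 62.6, -0.065, 0.113, -0.008, 26.3, 28.5, 68.9, -0.071, 0.1235, -0.023, 28.6, 31.1, 75.2, -0.076, 0.1325, -0.0375, 30.7, 33.3, 80.5, -0.0805, 0.1395, -0.0495, 32.4, 35.1, 85.0, -0.083, 0.144, -0.057, 33.4, 36.3, 87.7, -0.0845, 0.147, -0.062, 34.1, 37.0, 89.5, -0.0845, 0.147, -0.062, 34.1, 37.0, 89.5, -0.0845, 0.147, -0.062, 34.1, 37.0, 89.5, -0.0845, 0.147, -0.062, 34.1, 37.0, 89.5]'

```text
clock: 18.45
eef_pos: [395.4, 140.8, 129.5]
eef_rot: [3.141, 0.0, -3.082]
wrist_force: [0.4, 0.2, -1.7]
finger_gap: 29.6
finger_force: 50.0
```

```bash
cat > meas.py <<'E'
from car import *
from geo import *
def lines(tag,c0,zp,zb=None):
    """carrier pose at plate-top height zp (top view rays): circle centre + lug mid, side depths"""
    p,d=load("top",tag); W=cloud("top",d); m=blue(p); u=C_cas[:,2]; v=np.array([-u[1],u[0],0])
    X=ray("top",np.argwhere(m)[:,::-1],zp); Y=np.c_[(X-c0)@u,(X-c0)@v]; Z=W[m][:,2]
    k=(np.abs(Y[:,0])<112)&(np.abs(Y[:,1])<72)&(Z>zp-12)&(Z<zp+18); return Y[k],Z[k],p
E
python3 - <<'E'
from meas import *
s=manip.read_state(); T=s["eef_pos"]; E=Ro.from_euler("xyz",s["eef_rot"]).as_matrix(); print(s["joints"],T,s["eef_rot"].round(4),s["wrist_force"])
grab("top","7"); ps,ds=grab("side","7")
xs=C_cas[:,2]; mid=slot-190*xs+[0,0,11.5]; zp=mid[2]+4
Y,Z,p=lines("7",mid,zp)
pl=np.hypot(Y[:,0],Y[:,1])<66
A=np.c_[Y[pl],np.ones(pl.sum())]; z=Z[pl]
for _ in range(4):
    r=np.linalg.lstsq(A,z,rcond=None)[0]; e=np.abs(z-A@r)<4; A,z=A[e],z[e]
print("plate top plane: slope along, across, z",r.round(4),len(z))
l=Y[(Y[:,0]>68)&(Y[:,0]<90)]; print("lug across",np.percentile(l[:,1],[1,50,99]),"end",Y[:,0].max())
# circle from outer edges
P=Y[pl]; ang=np.degrees(np.arctan2(P[:,1],P[:,0])); E=[]
for a in range(-150,151,5):
    if abs(a)<25: continue
    q=np.abs(ang-a)<3
    if q.sum()>3: E.append(P[q][np.argmax(np.hypot(*P[q].T))])
E=np.array(E); c=np.linalg.lstsq(np.c_[2*E,np.ones(len(E))],(E**2).sum(1),rcond=None)[0]; print("circle",c[:2],np.sqrt(c[2]+c[0]**2+c[1]**2),len(E))
Ws=cloud("side",ds); m=blue(ps)&(np.linalg.norm(Ws-mid,axis=-1)<115); X=Ws[m]; yy=np.c_[(X-mid)@xs,(X-mid)@[-xs[1],xs[0],0],X[:,2]]; k=np.hypot(yy[:,0],yy[:,1])<66; A=np.c_[yy[k][:,:2],np.ones(k.sum())]; z=yy[k][:,2]
for _ in range(5):
    r=np.linalg.lstsq(A,z,rcond=None)[0]; e=np.abs(z-A@r)<4; A,z=A[e],z[e]
print("side plane",r.round(4),len(z))
o=[cv2.resize(p[90:290,180:310],None,fx=3,fy=3,interpolation=3),cv2.resize(ps[170:310,150:340],None,fx=2.15,fy=2.15,interpolation=3)]
im=np.zeros((600,800,3),np.uint8); im[:o[0].shape[0],:o[0].shape[1]]=o[0][:600]; im[:o[1].shape[0],391:391+o[1].shape[1]]=o[1][:, :409]; cv2.imwrite("pics/m5.png",im[:,:,::-1])
E
```

```text
[ 0.3  0.1  2.   0.   1.1 -1.4] [395.4 140.8 129.5] [ 3.1  0.  -3.1] [ 0.4  0.2 -1.7]
plate top plane: slope along, across, z [ -0.   -0.  143.1] 696
lug across [-16.5  -0.9  15.2] end 90.12261646399493
circle [-1.2 -0.7] 62.478971878467256 48
side plane [ -0.   -0.  144.2] 611
```

View pics/m5.png

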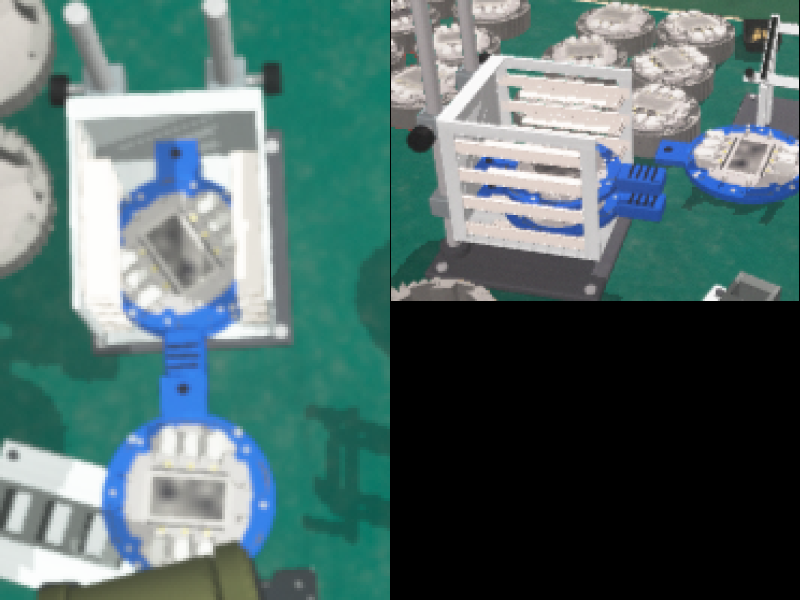

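The carrier is level in front of the mouth with its lens up and its lug toward the cassette (top crop about (183,390)). I compare it with the slot-2 carrier using the same estimators.

```bash
cat >> meas.py <<'E'
def pose(tag,mid,zp,n="top"):
    u=C_cas[:,2]; v=np.array([-u[1],u[0],0]); p,d=load(n,tag); W=cloud(n,d); m=blue(p)
    X=ray(n,np.argwhere(m)[:,::-1]+0.,zp); Y=np.c_[(X-mid)@u,(X-mid)@v]; Z=W[m][:,2]
    k=(np.abs(Y[:,0])<112)&(np.abs(Y[:,1])<70)&(np.abs(Z-zp)<12); Y,Z=Y[k],Z[k]
    pl=np.hypot(*Y.T)<66; A=np.c_[Y[pl],np.ones(pl.sum())]; z=Z[pl]
    for _ in range(5):
        r=np.linalg.lstsq(A,z,rcond=None)[0]; e=np.abs(z-A@r)<3.5; A,z=A[e],z[e]
    P=Y[pl]; a=np.degrees(np.arctan2(P[:,1],P[:,0])); E=[]
    for t in range(-150,151,5):
        if abs(t)<25: continue
        q=np.abs(a-t)<3
        if q.sum()>2: E.append(P[q][np.argmax(np.hypot(*P[q].T))])
    E=np.array(E); E=E[np.abs(np.hypot(*E.T)-63)<3.5]
    f=least_squares(lambda c:np.hypot(E[:,0]-c[0],E[:,1]-c[1])-63,[0,0],loss="soft_l1").x
    l=Y[(Y[:,0]>68)&(Y[:,0]<88)]; lm=np.percentile(l[:,1],[2,98]).mean() if len(l) else np.nan
    b=m.copy(); 
    return dict(slope=np.degrees(np.arctan(r[:2])).round(2),ztop=r[2].round(2),circ=f.round(2),lug=round(float(lm),2),nE=len(E))
E
python3 - <<'E'
from meas import *
xs=C_cas[:,2]; mid=slot-190*xs+[0,0,11.5]; m2=slot+[0,0,4-33]
s=manip.read_state(); T=s["eef_pos"]; E=Ro.from_euler("xyz",s["eef_rot"]).as_matrix(); np.set_printoptions(precision=3,suppress=True); print(T,s["eef_rot"])
print("mine",pose("7",mid,mid[2]+4)); 
for t in("0","7"): print("slot2",pose(t,m2,m2[2]+4))
print("mine side",pose("7",mid,mid[2]+4,"side")); print("s2 side",pose("0",m2,m2[2]+4,"side"))
# wall/rim edges in top view: white pixels on rim at z=191, rows across
p,_=load("top","0"); v=np.array([-xs[1],xs[0],0]); W=cloud("top",_)
q=(W[...,2]>184)&(W[...,2]<197); ys_,xs_=np.where(q[100:225,180:295]); X=ray("top",np.c_[xs_+180,ys_+100],190.5); Y=np.c_[(X-slot)@xs,(X-slot)@v]
for a in range(-56,96,16):
    k=np.abs(Y[:,0]-a)<8; g=np.sort(Y[k][:,1]); g=g[np.abs(g)<85]; L,R_=g[g<0],g[g>0]; print(a,L.min().round(1),L.max().round(1),R_.min().round(1),R_.max().round(1)) if len(L) and len(R_) else None
k=np.abs(Y[:,1])<60; print("along extents",Y[np.abs(Y[:,1])<75][:,0].min(),Y[k][:,0].min(),Y[k][:,0].max())
E
```

```text
[395.485 140.838 129.604] [ 3.14   0.    -3.082]
mine {'slope': array([-0.36, -1.02]), 'ztop': np.float64(143.09), 'circ': array([-1.22, -0.68]), 'lug': -0.56, 'nE': 46}
slot2 {'slope': array([-0.23, -0.12]), 'ztop': np.float64(101.23), 'circ': array([1.94, 0.28]), 'lug': 0.03, 'nE': 14}
slot2 {'slope': array([-0.31, -0.47]), 'ztop': np.float64(101.16), 'circ': array([1.94, 0.28]), 'lug': 0.03, 'nE': 14}
mine side {'slope': array([-0.31, -1.09]), 'ztop': np.float64(144.29), 'circ': array([-0.  ,  1.23]), 'lug': 3.04, 'nE': 45}
s2 side {'slope': array([ 0.12, -0.33]), 'ztop': np.float64(102.59), 'circ': array([0.15, 1.79]), 'lug': 3.62, 'nE': 17}
-56 -69.2 -66.7 67.7 70.1
-40 -69.7 -65.7 67.2 69.8
-24 -68.7 -65.9 66.8 71.4
-8 -69.6 -66.6 66.4 71.1
8 -69.8 -65.8 65.9 70.6
24 -69.0 -66.1 67.6 70.2
40 -69.8 -66.9 67.2 69.8
56 -68.4 -65.9 66.7 71.3
72 -69.2 -66.3 66.3 71.0
88 -69.9 -1.7 0.1 70.6
along extents -57.33814144009188 84.08459461128419 125.35616371724406
```

The rim midline is at +0.5 mm and the carrier at −0.6 mm, with a roll of about 0.7° and a height 8.9 mm above home. I apply those corrections and begin inserting.

>>> jog_arm --plan '[0, 0.001, -0.0012, 0.7, 0, 0, 0.01, 0.0017, -0.0012, 0.7, 0, 0, 0.025, 0.0026, -0.0012, 0.7, 0, 0, 0.04, 0.0035, -0.0012, 0.7, 0, 0, 0.055, 0.0045, -0.0012, 0.7, 0, 0, 0.065, 0.0051, -0.0012, 0.7, 0, 0, 0.07, 0.0054, -0.0012, 0.7, 0, 0, 0.07, 0.0054, -0.0012, 0.7, 0, 0, 0.07, 0.0054, -0.0012, 0.7, 0, 0]'

```text
clock: 19.45
eef_pos: [465.1, 146.3, 128.2]
eef_rot: [3.128, 0.0, -3.081]
wrist_force: [-0.5, -0.1, -1.1]
finger_gap: 29.5
finger_force: 50.0
```

```bash
python3 - <<'E'
from meas import *
grab("top","8"); grab("side","8"); s=manip.read_state(); np.set_printoptions(precision=3,suppress=True); print(s["eef_pos"],s["eef_rot"],s["wrist_force"],s["moment"])
xs=C_cas[:,2]; mid=slot-120*xs+[0,0,11.5]
print(pose("8",mid,mid[2]+4)); print(pose("8",mid,mid[2]+4,"side"))
E
```

```text
[465.102 146.321 128.3  ] [ 3.128  0.001 -3.081] [-0.213  0.265 -2.241] [ 0.006  0.076 -0.038]
{'slope': array([-0.58, -0.23]), 'ztop': np.float64(141.65), 'circ': array([-2.01,  0.42]), 'lug': 1.11, 'nE': 38}
{'slope': array([-0.22, -0.17]), 'ztop': np.float64(143.01), 'circ': array([-0.2 ,  2.07]), 'lug': 5.71, 'nE': 47}
```

>>> jog_arm --plan '[0.008, 0.0005, 0, 0, 0, 0, 0.018, 0.0011, 0, 0, 0, 0, 0.028, 0.0017, 0, 0, 0, 0, 0.038, 0.0023, 0, 0, 0, 0, 0.046, 0.0028, 0, 0, 0, 0, 0.05, 0.0031, 0, 0, 0, 0, 0.05, 0.0031, 0, 0, 0, 0]'

```text
clock: 20.25
eef_pos: [515.8, 149.4, 128.0]
eef_rot: [3.128, 0.001, -3.081]
wrist_force: [0.0, -0.4, -0.6]
finger_gap: 29.7
finger_force: 50.0
```

>>> jog_arm --plan '[0.006, 0.0004, 0, 0, 0, 0, 0.014, 0.0009, 0, 0, 0, 0, 0.022, 0.0013, 0, 0, 0, 0, 0.028, 0.0017, 0, 0, 0, 0, 0.03, 0.0018, 0, 0, 0, 0, 0.03, 0.0018, 0, 0, 0, 0]'

```text
clock: 20.85
eef_pos: [545.6, 151.2, 128.1]
eef_rot: [3.128, 0.0, -3.081]
wrist_force: [0.3, -0.2, -2.0]
finger_gap: 29.5
finger_force: 50.0
```

```bash
python3 - <<'E'
from meas import *
p,_=grab("top","9"); ps,_=grab("side","9"); s=manip.read_state(); np.set_printoptions(precision=3,suppress=True); print(s["eef_pos"],s["eef_rot"],s["wrist_force"],s["moment"])
xs=C_cas[:,2]; mid=slot-40*xs+[0,0,11.5]
print(pose("9",mid,mid[2]+4)); print(pose("9",mid,mid[2]+4,"side"))
im=np.zeros((480,800,3),np.uint8); a=cv2.resize(p[100:240,190:290],None,fx=3.4,fy=3.4,interpolation=3); b=cv2.resize(ps[180:310,150:290],None,fx=3.3,fy=3.3,interpolation=3)
im[:a.shape[0],:a.shape[1]]=a[:480]; im[:b.shape[0],340:340+b.shape[1]]=b[:480,:460]; cv2.imwrite("pics/m6.png",im[:,:,::-1])
E
```

```text
[545.302 151.197 128.17 ] [ 3.128  0.001 -3.081] [-0.246  0.125 -1.597] [0.015 0.122 0.06 ]
{'slope': array([ 0.8 , -0.25]), 'ztop': np.float64(140.55), 'circ': array([-2.26,  1.75]), 'lug': 0.53, 'nE': 12}
{'slope': array([-0.23, -0.23]), 'ztop': np.float64(142.91), 'circ': array([-0.52,  2.03]), 'lug': -13.45, 'nE': 34}
```

View pics/m6.png

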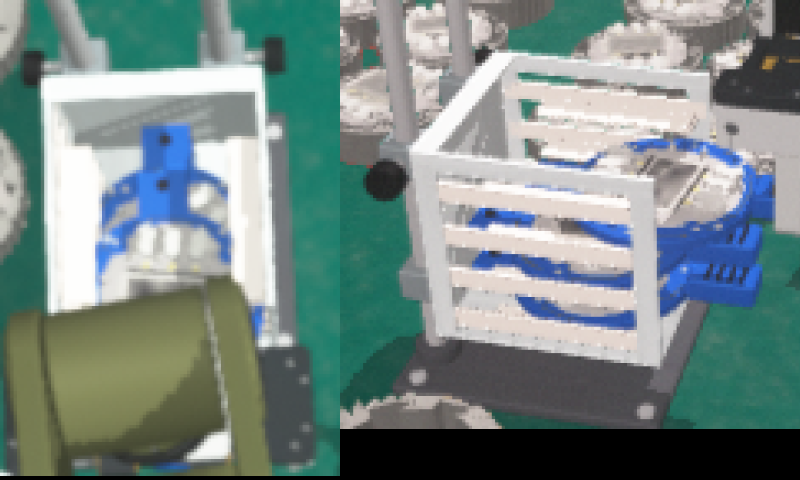

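The carrier is entering above the slot-2 carrier, centred between the walls (top crop lug (165,150)), with no contact force. I continue.

>>> jog_arm --plan '[0.006, 0.0004, 0, 0, 0, 0, 0.014, 0.0009, 0, 0, 0, 0, 0.022, 0.0013, 0, 0, 0, 0, 0.028, 0.0017, 0, 0, 0, 0, 0.032, 0.002, 0, 0, 0, 0, 0.034, 0.0021, 0, 0, 0, 0, 0.034, 0.0021, 0, 0, 0, 0]'

```text
clock: 21.65
eef_pos: [579.6, 153.3, 128.1]
eef_rot: [3.128, 0.001, -3.081]
wrist_force: [-0.2, 1.3, -1.3]
finger_gap: 29.5
finger_force: 50.0
```

>>> jog_arm --plan '[0.001, 0, 0, 0, 0, 0, 0.002, 0.0001, 0, 0, 0, 0, 0.003, 0.0002, 0, 0, 0, 0, 0.004, 0.0002, 0, 0, 0, 0, 0.004, 0.0002, 0, 0, 0, 0]'

```text
clock: 22.15
eef_pos: [583.5, 153.5, 128.3]
eef_rot: [3.128, 0.001, -3.081]
wrist_force: [0.7, -0.2, -1.7]
finger_gap: 29.6
finger_force: 50.0
```

```bash
python3 - <<'E'
from meas import *
p,d=grab("top","10"); ps,ds=grab("side","10"); s=manip.read_state(); np.set_printoptions(precision=3,suppress=True); print(s["eef_pos"],s["eef_rot"],s["wrist_force"],s["moment"])
xs=C_cas[:,2]; v=np.array([-xs[1],xs[0],0]); mid=slot-3*xs+[0,0,11.5]
print(pose("10",mid,mid[2]+4)); print(pose("10",mid,mid[2]+4,"side"))
# lug end in top view at z=lug top 142, vs slot2 lug (z=101) end from image 0, and back wall
for t,z in(("10",141.6),("0",101.2)):
    P,D=load("top",t); m=blue(P); X=ray("top",np.argwhere(m)[:,::-1],z); Y=np.c_[(X-slot)@xs,(X-slot)@v]; Z=cloud("top",D)[m][:,2]
    k=(np.abs(Y[:,1])<13)&(Y[:,0]>66)&(Y[:,0]<105)&(np.abs(Z-z)<8); print(t,"lug end",np.sort(Y[k][:,0])[-12:],k.sum())
# block ends in side view: compare columns
W=cloud("side",ds); m=blue(ps)
for z0 in(71+7.3,104.5+7,144.): 
    X=W[m]; Y=np.c_[(X-slot)@xs,(X-slot)@v,X[:,2]]; k=(np.abs(Y[:,1])<25)&(Y[:,0]<-66)&(Y[:,0]>-125)&(np.abs(Y[:,2]-z0)<13); print("block end",z0,np.percentile(Y[k][:,0],[1,3,10]) if k.sum() else 0,k.sum(),np.median(Y[k][:,2]) if k.sum() else 0)
E
```

```text
[583.446 153.482 128.24 ] [ 3.128  0.001 -3.081] [-0.023  0.573 -0.934] [ 0.011  0.153 -0.02 ]
{'slope': array([-0.18,  0.28]), 'ztop': np.float64(141.3), 'circ': array([-1.95,  0.36]), 'lug': 0.97, 'nE': 9}
{'slope': array([-0.35, -0.22]), 'ztop': np.float64(142.88), 'circ': array([0.12, 2.24]), 'lug': 3.96, 'nE': 34}
10 lug end [85.584 85.715 85.846 85.977 87.05  87.181 87.312 87.443 87.575 87.706
 87.837 87.968] 106
0 lug end [92.149 93.264 93.4   93.536 93.672 93.808 93.944 94.08  94.216 94.352
 94.488 94.625] 130
block end 78.3 [-105.008 -104.805 -102.457] 193 78.38079612639251
block end 111.5 [-104.951 -104.65  -102.981] 201 110.97820998753275
block end 144.0 [-112.081 -111.606 -110.642] 149 151.71787156600055
```

It is about 7 mm short of the slot-2 carrier's position, so I creep in.

>>> jog_arm --plan '[0.001, 0.0001, 0, 0, 0, 0, 0.002, 0.0001, 0, 0, 0, 0, 0.003, 0.0002, 0, 0, 0, 0, 0.004, 0.0002, 0, 0, 0, 0, 0.0045, 0.0003, 0, 0, 0, 0, 0.0045, 0.0003, 0, 0, 0, 0]'

```text
clock: 22.85
eef_pos: [588.0, 153.8, 128.2]
eef_rot: [3.128, 0.001, -3.081]
wrist_force: [0.1, 0.0, -0.5]
finger_gap: 29.6
finger_force: 50.0
```

>>> jog_arm --plan '[0.0005, 0, 0, 0, 0, 0, 0.001, 0.0001, 0, 0, 0, 0, 0.001, 0.0001, 0, 0, 0, 0, 0.001, 0.0001, 0, 0, 0, 0]'

```text
clock: 23.25
eef_pos: [589.0, 153.9, 128.3]
eef_rot: [3.128, 0.001, -3.081]
wrist_force: [-0.7, -0.0, -1.0]
finger_gap: 29.5
finger_force: 50.0
```

>>> jog_arm --plan '[0.0005, 0, 0, 0, 0, 0, 0.001, 0.0001, 0, 0, 0, 0, 0.001, 0.0001, 0, 0, 0, 0, 0.001, 0.0001, 0, 0, 0, 0]'

```text
clock: 23.65
eef_pos: [589.9, 154.0, 128.2]
eef_rot: [3.128, 0.001, -3.081]
wrist_force: [0.3, -0.8, -1.3]
finger_gap: 29.6
finger_force: 50.0
```

```bash
python3 - <<'E'
from meas import *
ps,ds=grab("side","11"); s=manip.read_state(); np.set_printoptions(precision=2,suppress=True); print(s["eef_pos"],s["wrist_force"],s["moment"])
xs=C_cas[:,2]; v=np.array([-xs[1],xs[0],0]); W=cloud("side",ds); m=blue(ps); X=W[m]; Y=np.c_[(X-slot)@xs,(X-slot)@v,X[:,2]]
for z0 in(78.3,111.5,144.):
    k=(np.abs(Y[:,1])<25)&(Y[:,0]<-66)&(Y[:,0]>-125)&(np.abs(Y[:,2]-z0)<13); print("block end",z0,np.percentile(Y[k][:,0],[1,3,10]),k.sum())
p,d=grab("top","11"); 
for t,z in(("11",141.6),("0",101.2)):
    P,D=load("top",t); m=blue(P); X=ray("top",np.argwhere(m)[:,::-1],z); Y=np.c_[(X-slot)@xs,(X-slot)@v]; Z=cloud("top",D)[m][:,2]
    k=(np.abs(Y[:,1])<13)&(Y[:,0]>66)&(Y[:,0]<105)&(np.abs(Z-z)<8); print(t,"lug end",np.sort(Y[k][:,0])[-6:],k.sum())
E
```

```text
[589.95 153.99 128.22] [-0.68  0.6  -2.06] [0.   0.16 0.  ]
block end 78.3 [-104.86 -104.64 -102.59] 194
block end 111.5 [-105.03 -104.77 -102.62] 204
block end 144.0 [-105.22 -105.19 -104.67] 109
11 lug end [94.6  94.74 94.87 95.   95.13 95.26] 142
0 lug end [93.94 94.08 94.22 94.35 94.49 94.62] 130
```

>>> jog_arm --plan '[0.0005, 0, 0, 0, 0, 0, 0.0005, 0, 0, 0, 0, 0, 0.001, 0.0001, 0, 0, 0, 0, 0.001, 0.0001, 0, 0, 0, 0]'

```text
clock: 24.15
eef_pos: [591.0, 154.1, 128.2]
eef_rot: [3.128, 0.001, -3.081]
wrist_force: [-0.4, -0.3, -1.8]
finger_gap: 30.0
finger_force: 50.0
```

>>> jog_arm --plan '[0.0005, 0, 0, 0, 0, 0, 0.0005, 0, 0, 0, 0, 0, 0.001, 0.0001, 0, 0, 0, 0, 0.001, 0.0001, 0, 0, 0, 0]'

```text
clock: 24.55
eef_pos: [591.2, 154.2, 127.9]
eef_rot: [3.128, -0.002, -3.081]
wrist_force: [-7.4, -0.2, -0.2]
finger_gap: 29.6
finger_force: 50.0
```

It touched the back stop at 7 N. I back off 0.7 mm and lower.

>>> jog_arm --plan '[-0.001, -0.0001, 0, 0, 0, 0, -0.0015, -0.0001, 0, 0, 0, 0, -0.0015, -0.0001, -0.001, 0, 0, 0, -0.0015, -0.0001, -0.002, 0, 0, 0, -0.0015, -0.0001, -0.0035, 0, 0, 0, -0.0015, -0.0001, -0.005, 0, 0, 0, -0.0015, -0.0001, -0.006, 0, 0, 0, -0.0015, -0.0001, -0.006, 0, 0, 0]'

```text
clock: 25.35
eef_pos: [590.4, 154.1, 122.0]
eef_rot: [3.128, 0.0, -3.081]
wrist_force: [0.9, -0.0, -1.6]
finger_gap: 29.7
finger_force: 50.0
```

>>> jog_arm --plan '[0, 0, -0.0005, 0, 0, 0, 0, 0, -0.001, 0, 0, 0, 0, 0, -0.001, 0, 0, 0, 0, 0, -0.001, 0, 0, 0]'

```text
clock: 25.75
eef_pos: [590.4, 154.1, 121.3]
eef_rot: [3.128, 0.001, -3.081]
wrist_force: [0.1, 0.2, -1.2]
finger_gap: 29.6
finger_force: 50.0
```

>>> jog_arm --plan '[0, 0, -0.0005, 0, 0, 0, 0, 0, -0.0008, 0, 0, 0, 0, 0, -0.0008, 0, 0, 0, 0, 0, -0.0008, 0, 0, 0]'

```text
clock: 26.15
eef_pos: [590.5, 154.1, 120.5]
eef_rot: [3.128, 0.001, -3.081]
wrist_force: [0.5, 0.2, -1.0]
finger_gap: 29.6
finger_force: 50.0
```

```bash
python3 - <<'E'
from meas import *
ps,ds=grab("side","12"); grab("top","12"); s=manip.read_state(); np.set_printoptions(precision=2,suppress=True); print(s["eef_pos"],s["wrist_force"],s["moment"])
mid=slot+[0,0,4]
print(pose("12",mid,mid[2]+4)); print(pose("12",mid,mid[2]+4,"side"))
E
```

```text
[590.5  154.08 120.5 ] [ 0.   -0.41 -0.29] [0.06 0.14 0.06]
{'slope': array([-0.35, -0.18]), 'ztop': np.float64(134.3), 'circ': array([1.06, 1.78]), 'lug': 1.42, 'nE': 11}
{'slope': array([-0.21, -0.04]), 'ztop': np.float64(135.49), 'circ': array([0.23, 1.39]), 'lug': 9.77, 'nE': 28}
```

>>> jog_arm --plan '[0, 0, -0.0004, 0, 0, 0, 0, 0, -0.0005, 0, 0, 0, 0, 0, -0.0005, 0, 0, 0]'

```text
clock: 26.55
eef_pos: [590.5, 154.1, 120.2]
eef_rot: [3.128, 0.001, -3.081]
wrist_force: [-3.1, -0.8, 2.5]
finger_gap: 29.6
finger_force: 50.0
```

>>> jog_arm --plan '[0, 0, -0.0004, 0, 0, 0, 0, 0, -0.0005, 0, 0, 0, 0, 0, -0.0005, 0, 0, 0]'

```text
clock: 26.85
eef_pos: [590.5, 154.1, 119.9]
eef_rot: [3.128, 0.001, -3.081]
wrist_force: [-4.5, -1.7, 6.4]
finger_gap: 29.7
finger_force: 50.0
```

It is on the rails. I relax slightly, open, and rise straight up.

>>> jog_arm --plan '[-0.0002, 0, 0.0003, 0, 0, 0, -0.0002, 0, 0.0003, 0, 0, 0, -0.0002, 0, 0.0003, 0, 0, 0, -0.0002, 0, 0.0003, 0, 0, 0, -0.0002, 0, 0.0003, 0, 0, 0, -0.0002, 0, 0.0003, 0, 0, 0]' --claw 0.04 --force 10

```text
clock: 27.45
eef_pos: [590.3, 154.1, 119.7]
eef_rot: [3.128, 0.001, -3.081]
wrist_force: [-0.2, -0.3, 0.4]
finger_gap: 40.0
finger_force: 0.0
```

>>> jog_arm --plan '[0, 0, 0.005, 0, 0, 0, 0, 0, 0.02, 0, 0, 0, 0, 0, 0.04, 0, 0, 0, 0, 0, 0.07, 0, 0, 0, -0.03, 0, 0.1, 0, 0, 0, -0.07, 0, 0.12, 0, 0, 0, -0.11, 0, 0.13, 0, 0, 0, -0.15, 0, 0.13, 0, 0, 0, -0.17, 0, 0.13, 0, 0, 0, -0.17, 0, 0.13, 0, 0, 0]'

```text
clock: 28.45
eef_pos: [418.9, 154.3, 251.7]
eef_rot: [3.127, 0.004, -3.08]
wrist_force: [-0.0, -0.2, 0.7]
finger_gap: 39.8
finger_force: 0.0
```

```bash
python3 - <<'E'
from meas import *
p,d=grab("top","13"); ps,ds=grab("side","13"); s=manip.read_state(); np.set_printoptions(precision=2,suppress=True); print(s["eef_pos"],s["wrist_force"])
mid=slot+[0,0,4]
print(pose("13",mid,mid[2]+4)); print(pose("13",mid,mid[2]+4,"side"))
xs=C_cas[:,2]; v=np.array([-xs[1],xs[0],0]); W=cloud("side",ds); m=blue(ps); X=W[m]; Y=np.c_[(X-slot)@xs,(X-slot)@v,X[:,2]]
for z0 in(78.3,111.5,144.):
    k=(np.abs(Y[:,1])<25)&(Y[:,0]<-66)&(Y[:,0]>-125)&(np.abs(Y[:,2]-z0)<13); print("block",z0,np.percentile(Y[k][:,0],[1,3,10]),np.median(Y[k][:,2]),k.sum())
im=np.zeros((480,800,3),np.uint8); a=cv2.resize(p[100:240,190:290],None,fx=3.4,fy=3.4,interpolation=3); b=cv2.resize(ps[180:310,150:290],None,fx=3.3,fy=3.3,interpolation=3)
im[:a.shape[0],:a.shape[1]]=a[:480]; im[:b.shape[0],340:340+b.shape[1]]=b[:480,:460]; cv2.imwrite("pics/m7.png",im[:,:,::-1])
E
```

```text
[420.74 154.17 250.99] [ 0.69 -0.35  0.22]
{'slope': array([-0.68,  0.08]), 'ztop': np.float64(134.07), 'circ': array([2.  , 0.72]), 'lug': 1.42, 'nE': 18}
{'slope': array([ 0.  , -0.11]), 'ztop': np.float64(135.45), 'circ': array([0.46, 1.59]), 'lug': 9.47, 'nE': 30}
block 78.3 [-105.   -104.72 -102.87] 78.16008084828763 197
block 111.5 [-105.1  -104.94 -102.95] 111.37904561542754 200
block 144.0 [-104.51 -104.4  -102.8 ] 143.93588229922338 212
```

View pics/m7.png

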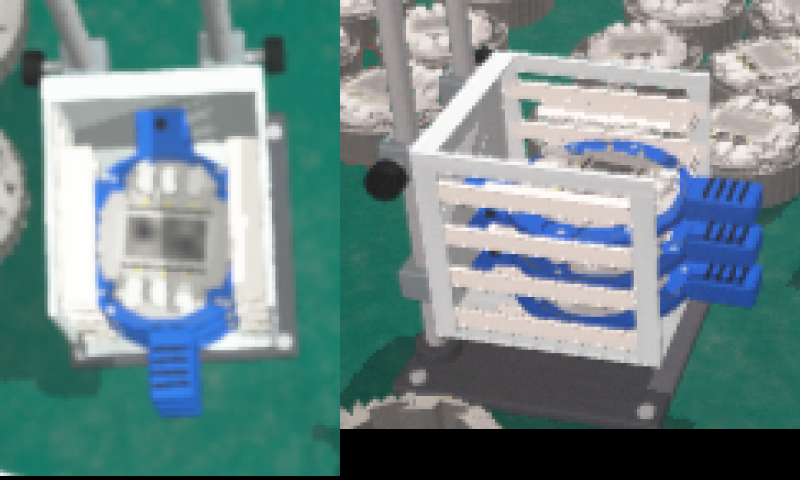

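All three blocks are stacked evenly, at z 78, 111 and 144 mm with their ends within 1 mm of each other (side crop (725,200), (730,243), (725,283)). The carrier lies flat and the gripper is clear.

```bash
python3 -c "
from cell import manip
print(manip.sign_off())"
```

```text
the job is handed in; nothing more can be done
None
```

The lens carrier was laid on the rest, taken again by its block, and now lies released and flat in the third cassette slot, within about 1 mm of the back stop; I handed the job in at about 28.5 s.

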